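# Stock the parts carousel of the leak-test bench

## Robot

A 6-joint arm with a two-finger parallel gripper is mounted at the origin on a cart in front of the work surface, level with it; the furniture and walls round the work are solid. World frame = base frame: x ahead of the robot, y to its left, z up, the work surface at z = 0. Lengths are in mm, angles in rad, forces in N, time in s.
With the tool pointing down it reaches from about 350 to 775 mm from the base axis. Payload 7.3 kg.
Tool frame: the origin (TCP) lies at the very end of the fingers, on their centre line; the grasp point (between the pads) lies 19 mm behind it; z points along the fingers, x is the direction in which the jaws open and shut, and the axes are right-handed (so a half turn about z gives the same grasp; the last joint's range is limited). The gripper opens to 92 mm and grips with 3 to 60 N. Pads are 19 mm wide; open, the fingers measure 130 mm over their backs; the gripper's body (75 mm by 190 mm) begins 47 mm behind the grasp point.
Start: joints at [1.16, 0.342, 1.524, -0, 1.275, -0.146], TCP at [137.385, 506.725, 226.741] pointing down, gripper open.
Joint ranges: [-2.53, 2.53], [-0.77, 2.02], [0.04, 2.7], [-1, 4.14], [0.28, 2.66], [-3.11, 3.11]. Speed limits (rad/s): [2.57, 2.57, 3.14, 3.14, 3.14, 3.14].

## Interface

Orientations are given as [roll, pitch, yaw] about the fixed x, y, z axes, in that order (R = Rz(yaw) Ry(pitch) Rx(roll)).
In Python, from plant import bot, capture, camera_params gives the robot as it stands.
- The arm moves only by the shell command python3 -m jog 'ROWS' [OPENING]. ROWS is a JSON object of lists of equal length, an entry for each row: "xyz": the shift along the world's x, y, z as a fraction of full scale, a list of three; "angular": the turn, a rotation vector about the world's x, y, z as a fraction of full scale, a list of three. In form: {"xyz": [[x, y, z], ...], "angular": [[wx, wy, wz], ...]}. A call has 1 to 10 rows; each row shifts and turns the pose as measured when the row begins; what a row does not reach is not made up. Full scale, the value 1, is 2 cm for a shift and 6 degrees for a turn. A row lasts 1/10 s, in which the tool goes at most 50 mm and 8.59 degrees, less where a joint would pass 70% of its speed; a pose out of reach is approached as far as the arm can. A call with a number of a shift or a turn outside -1 to 1 is refused whole. A call with a gripper value outside its range is refused whole. OPENING is the closure, from -1 (fully open) to 1 (shut), set as the call begins (- or left out, the last holds). The fingers move at their own pace and stop on an object; the grip force is fixed at half the most. Time passes only in rows, so rows that do not move let the fingers close. It gives the time, the measured TCP pose, the force and the opening at its end, in the units of the state.
- bot.get_obs(): the state, without advancing time (a new reading comes with each control period).
- capture(name): name is "side" or "top"; returns the picture (400x640x3 uint8, red, green, blue); there is no depth.
- camera_params(name): a dict with "fx", "fy", "cx", "cy" (pixels), "k1" (the pictures are not rectified: a ray, as slopes to the right and down, at radius r is drawn at 1 + k1 r^2 times it, then the intrinsics apply), "rvec" (rotation vector, rad) and "tvec" (3), from world to camera coordinates, as OpenCV has them. Camera axes: x right, y down, z forward; pixel columns grow to the right and rows downward; lengths in mm; the calibration is good to about 2 mm. A picture is of the moment at which its call begins. camera_params takes no time and is no camera call.
- bot.close_job(): hands the job in, once; it reports no verdict.
The state is a dict: "time": time; "joint_positions": joint angles; "dq": joint speeds; "tau": joint torques, N m; "tool_pos": TCP position; "tcp_rot": TCP orientation; "contact_force": force on the tool from outside, world axes, zero at the start; "moment": the same for the moment, N m; "grip_width": finger opening in mm.
Only numpy, scipy, OpenCV 4.12 (cv2) and the standard library are available. Lean on these libraries where they do the work, as an engineer would, in place of code of your own. Each camera call takes 0.05 s, during which the arm holds its last target.

## Task

Stock the parts carousel, turning it gently by pushing the posts on its rim: first turn it until the blue-capped post is lined up with the red index pointer, and put every brass tee into the blue tray there. Then turn it until the yellow-capped post is lined up with the pointer, and put all the steel nuts and washers into the yellow tray. Finally park it with the white-capped post lined up with the pointer and all the parts still in their trays, and leave the other things on the bench where they are.

Things in the scene. Friction and masses are not known exactly. Their poses are not given: they have to be found in the camera images.
- carousel: fixed base of the parts carousel; origin on the turning axis at bench level, -x points to the index pointer (roughly towards the robot). On it turns an aluminium disc, radius 135 mm, top face 30 mm above the bench, with six upright rim posts 60 degrees apart: white cap, black, yellow, black, blue, black, counter-clockwise from above
- cover (a point): centre of the carousel's fixed clear cover, on the turning axis: a half-round sheet of radius 106 mm, 100 to 104 mm above the bench, inside the circle of posts, over the half away from the pointer (straight edge through the axis). Its boss on the central column reaches 113 mm
- disc (a joint): angle of the carousel disc, rad, growing counter-clockwise from above, endless; 0 = white-capped post at the index pointer, +2.094 = blue-capped, -2.094 = yellow-capped (or any whole turns from these). It turns at a push of about half a newton on a post and coasts at most a few degrees when slowly pushed and let go
- index_mark (a point): point on the fixed base in line with the red arrow of the index pointer, under the place where a rim post stands when it is exactly at the pointer: 123 mm from the axis, 30 mm above the bench. The pointer itself is a white block with a red arrow just outside the disc, no higher than 30 mm
- blue_post (a point): top of the blue-capped push post on the rim of the carousel disc, 75 mm above the bench, 123 mm from the disc's axis; all six posts are this far out, 12 mm thick (caps 14 mm), and rise from the disc face, 30 mm above the bench, in the middle of the blue tray's outer side
- yellow_post (a point): top of the yellow-capped push post on the rim of the carousel disc, 75 mm above the bench, 123 mm from the disc's axis; all six posts are this far out, 12 mm thick (caps 14 mm), and rise from the disc face, 30 mm above the bench, in the middle of the yellow tray's outer side
- white_post (a point): top of the white-capped push post on the rim of the carousel disc, 75 mm above the bench, 123 mm from the disc's axis; all six posts are this far out, 12 mm thick (caps 14 mm), and rise from the disc face, 30 mm above the bench, in the middle of the empty white sector between the trays
- blue_tray (a point): blue tray fixed on the carousel disc and turning with it: open box 68 (x) x 112 (y) x 30 mm high, walls and floor 3 mm, inside 62 x 106 mm; origin at the centre of its underside, 30 mm above the bench and 70 mm from the disc's axis; x points outward from the axis, y along the rim, z up; it can be loaded from above only when it is out from under the clear cover
- yellow_tray (a point): yellow tray fixed on the carousel disc and turning with it: open box 68 (x) x 112 (y) x 30 mm high, walls and floor 3 mm, inside 62 x 106 mm; origin at the centre of its underside, 30 mm above the bench and 70 mm from the disc's axis; x points outward from the axis, y along the rim, z up; it can be loaded from above only when it is out from under the clear cover
- tee_1: brass tee fitting standing stem up; 22 x 52 x 35 mm (x, y, z): a block 22 x 30 x 22 mm high with an outlet of 19 mm diameter at each y end (axis 11 mm up) and a stem of 19 mm diameter on top; origin at the centre of its underside, so its cross-run lies along y and it is best gripped across x; 0.08 to 0.15 kg. Two or three tees are present (an absent one reads None from the start)
- tee_2: brass tee fitting standing stem up; 22 x 52 x 35 mm (x, y, z): a block 22 x 30 x 22 mm high with an outlet of 19 mm diameter at each y end (axis 11 mm up) and a stem of 19 mm diameter on top; origin at the centre of its underside, so its cross-run lies along y and it is best gripped across x; 0.08 to 0.15 kg. Two or three tees are present (an absent one reads None from the start)
- tee_3: brass tee fitting standing stem up; 22 x 52 x 35 mm (x, y, z): a block 22 x 30 x 22 mm high with an outlet of 19 mm diameter at each y end (axis 11 mm up) and a stem of 19 mm diameter on top; origin at the centre of its underside, so its cross-run lies along y and it is best gripped across x; 0.08 to 0.15 kg. Two or three tees are present (an absent one reads None from the start)
- nut_1: steel hexagonal M16 nut lying flat, 24 mm across flats (x), 28 mm across corners (y), 13 mm high; origin at the centre of its underside. Two or all three of the two nuts and the washer stack are present (an absent one reads None from the start)
- nut_2: steel hexagonal M16 nut lying flat, 24 mm across flats (x), 28 mm across corners (y), 13 mm high; origin at the centre of its underside. Two or all three of the two nuts and the washer stack are present (an absent one reads None from the start)
- washers: steel stack of washers, held together, 30 mm diameter, 14 mm high; origin at the centre of its underside. May be absent (reads None from the start)
- black_knob: bystander among the parts: black round regulator knob, 48 mm diameter, 22 mm high; not to be sorted; origin under its centre
- tape_reel: bystander: blue and white reel of thread tape, 53 mm diameter, 14 mm high; origin under its centre
- marker: bystander: white and blue marker pen, 135 mm long along y; origin under its centre
- gauge: bystander: round white pressure gauge, 73 x 62 x 30 mm; origin under its centre
- driver: bystander: screwdriver with yellow handle, 172 mm long along y; origin under its centre

How it is judged:
By the outcome, as a careful person would: the job done as asked, in the order asked, and still so for the second after the job is handed in, with the robot touching nothing.
Of tee_1, tee_2, tee_3 only 2 to 3 are there at a start; the rules pass over those that are not, and their reading is None.
Of nut_1, nut_2, washers only 2 to 3 are there at a start; the rules pass over those that are not, and their reading is None.
At some moment in a run one of tee_1, tee_2, tee_3, nut_1, nut_2, washers may be knocked a few centimetres aside while the robot is not near it.
Once in a run the grip may slacken for a moment while it holds something.
It also fails if it takes over 210 s, if anything falls off the work surface, if the arm or the gripper's body presses on something with over 40 N, if the wrist force passes 120 N, or if a joint passes its speed limit or range.

## Working session

There is one attempt and no reset: what is moved stays moved. The work goes in short steps, Python scripts to look and compute and a shell command to move; the robot and the scene stay as the last step left them, time stands still between calls to the robot, and variables do not carry over. Pictures are saved under pics/ and viewed, and the job is handed in when it is done.

```bash
ls; mkdir -p pics
python3 - <<'E'
from plant import bot,capture,camera_params
import cv2
print(bot.get_obs())
for n in("top","side"):
    cv2.imwrite(f"pics/{n}0.png",cv2.cvtColor(capture(n),cv2.COLOR_RGB2BGR)); print(n,camera_params(n))
E
```

```text
pics
{'time': 0.0, 'joint_positions': array([ 1.15999326e+00,  3.42703016e-01,  1.52505488e+00,  1.81446671e-05,
        1.27542627e+00, -1.45990708e-01]), 'dq': array([-0.000567  ,  0.00031045, -0.00044421, -0.0006455 ,  0.00140672,
        0.00092655]), 'tau': array([ 1.07828469e-03, -4.31253612e+01, -2.44220495e+01,  7.16891815e-02,
        5.60832547e-02, -9.79618085e-05]), 'tool_pos': array([137.20083486, 506.30643732, 226.04199849]), 'tcp_rot': array([-3.14134397e+00,  1.57205150e-03,  1.30597887e+00]), 'contact_force': array([0.36036267, 0.04457059, 0.04385127]), 'moment': array([-0.05026364,  0.01403426, -0.01887302]), 'grip_width': 92.14240845681367}
top {'fx': 435.18464894972783, 'fy': 435.18464894972783, 'cx': 318.8028856473298, 'cy': 191.48944520506, 'k1': -0.10487042220825259, 'rvec': array([ 2.37464691, -1.66979951,  0.23391413]), 'tvec': array([-165.76602583,  490.48482572, 1644.0055656 ])}
side {'fx': 379.0565035909269, 'fy': 379.0565035909269, 'cx': 316.800821043989, 'cy': 195.3773670904818, 'k1': 0.004501549770746522, 'rvec': array([ 0.15663757, -2.59250731,  1.59718688]), 'tvec': array([ 508.29780089,   91.58574641, 1330.13442928])}
```

View pics/top0.png

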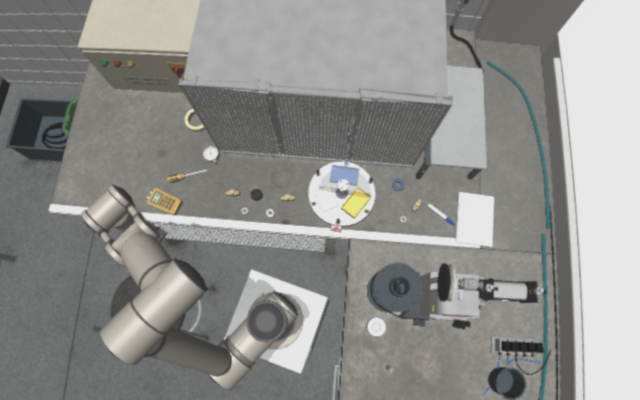

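View pics/side0.png

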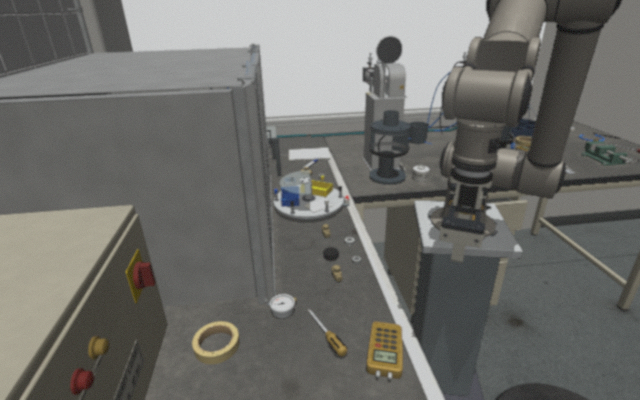

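```bash
cat > h.py <<'E'
from plant import bot,capture,camera_params
import cv2,numpy as np
def cam(n):
    p=camera_params(n);K=np.array([[p['fx'],0,p['cx']],[0,p['fy'],p['cy']],[0,0,1.]]);return K,np.array([p['k1'],0,0,0,0]),p['rvec'],p['tvec']
def ray(n,uv):
    K,d,r,t=cam(n);q=cv2.undistortPointsIter(np.array([[uv]],float),K,d,None,None,(3,50,1e-9))[0,0]
    R=cv2.Rodrigues(r)[0];return -R.T@t,R.T@np.array([q[0],q[1],1])
def pix(n,uv,z):
    o,v=ray(n,uv);return o+v*(z-o[2])/v[2]
def proj(n,X):
    K,d,r,t=cam(n);return cv2.projectPoints(np.array(X,float).reshape(-1,1,3),r,t,K,d)[0][:,0]
def tri(u1,u2):
    A=[];b=[]
    for n,u in(("top",u1),("side",u2)):
        o,v=ray(n,u);v/=np.linalg.norm(v);P=np.eye(3)-np.outer(v,v);A.append(P);b.append(P@o)
    return np.linalg.lstsq(np.vstack(A),np.hstack(b),rcond=None)[0]
def grab(n,f):
    im=capture(n);cv2.imwrite(f"pics/{f}_raw.png",cv2.cvtColor(im,cv2.COLOR_RGB2BGR));return im
def crop(im,f,x0,y0,x1,y1,s):
    c=cv2.resize(im[y0:y1,x0:x1],None,fx=s,fy=s,interpolation=cv2.INTER_CUBIC);cv2.imwrite(f"pics/{f}.png",cv2.cvtColor(c,cv2.COLOR_RGB2BGR))
E
python3 - <<'E'
from h import *
t=cv2.cvtColor(cv2.imread("pics/top0.png"),cv2.COLOR_BGR2RGB);s=cv2.cvtColor(cv2.imread("pics/side0.png"),cv2.COLOR_BGR2RGB)
crop(t,"t1",220,140,480,250,3);crop(s,"s1",260,130,370,290,3.7 if 0 else 3)
for n,p in dict(knob=(256,194),teeL=(232,193),teeM=(287,198),teeR=(417,205),nutA=(245,211),nutB=(270,213),nutC=(403,219),reel=(398,185),gauge=(210,153),carcol=(342,190),ptr=(336,229)).items(): print(n,pix("top",p,15 if n!='carcol' else 100).round())
print(proj("top",[[0,0,0],[137,506,226]]))
E
```

```text
knob [436. 252.  15.]
teeL [406. 346.  15.]
teeM [463. 127.  15.]
teeR [ 613. -378.   15.]
nutA [355. 267.  15.]
nutB [381. 169.  15.]
nutC [ 538. -341.   15.]
reel [ 668. -281.   15.]
gauge [536. 503.  15.]
carcol [545. -76. 100.]
ptr [ 409. -101.   15.]
[[275.37935534 319.97525879]
 [150.0672932  231.05858748]]
```

View pics/t1.png

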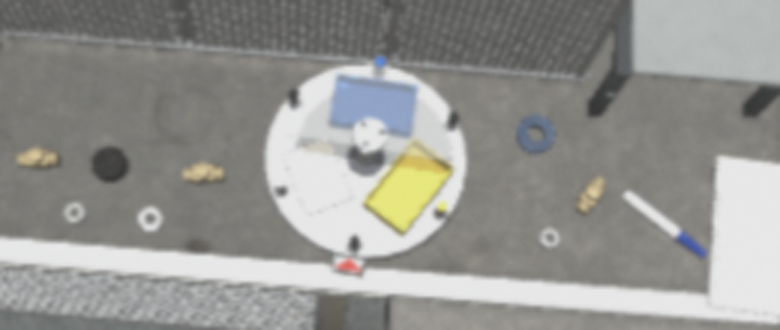

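View pics/s1.png

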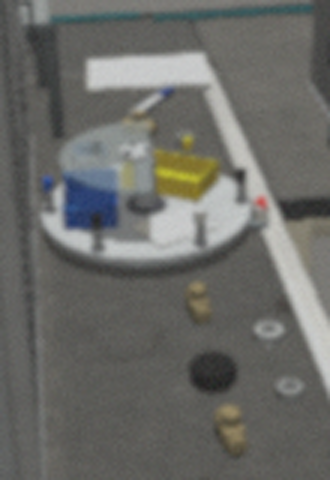

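Run:
```python
from h import *
for n in("top","side"): print(n,"cam at",ray(n,(320,200))[0].round())
t=cv2.imread("pics/top0.png");s=cv2.imread("pics/side0.png")
crop(t[:,:,::-1],"t2",300,155,384,237,9);crop(s[:,:,::-1],"s2",268,165,356,222,9)
# tee/nut masks
hsv=cv2.cvtColor(t,cv2.COLOR_BGR2HSV)
def blobs(m,lo=4):
    n,l,st,c=cv2.connectedComponentsWithStats(m.astype(np.uint8))
    return [(c[i].round(2),st[i,4]) for i in range(1,n) if st[i,4]>=lo]
H,S,V=[hsv[:,:,i].astype(int) for i in range(3)]
roi=np.zeros(H.shape,bool);roi[150:232,190:480]=1
print("bluecap",blobs((H>100)&(H<130)&(S>120)&roi))
print("brass",blobs((H>10)&(H<25)&(S>60)&(V>120)&roi))
print("red",blobs(((H<8)|(H>172))&(S>90)&roi))
print("yel",blobs((H>24)&(H<35)&(S>120)&roi))
```

```text
top cam at [  73. -152. 1715.]
side cam at [ 331. 1204.  691.]
bluecap [(array([450.  , 221.13]), np.int32(15))]
brass [(array([232.45, 192.25]), np.int32(51)), (array([360.56, 193.96]), np.int32(45)), (array([287.61, 197.18]), np.int32(51)), (array([416.6 , 204.44]), np.int32(45))]
red [(array([335.5 , 228.25]), np.int32(12))]
yel [(array([356.6 , 198.22]), np.int32(50))]
```

View pics/t2.png

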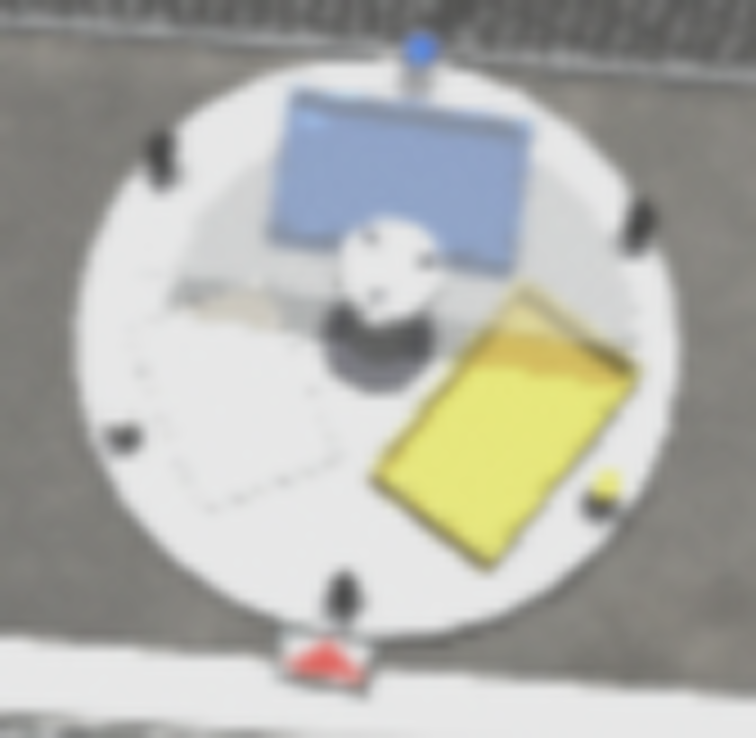

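View pics/s2.png

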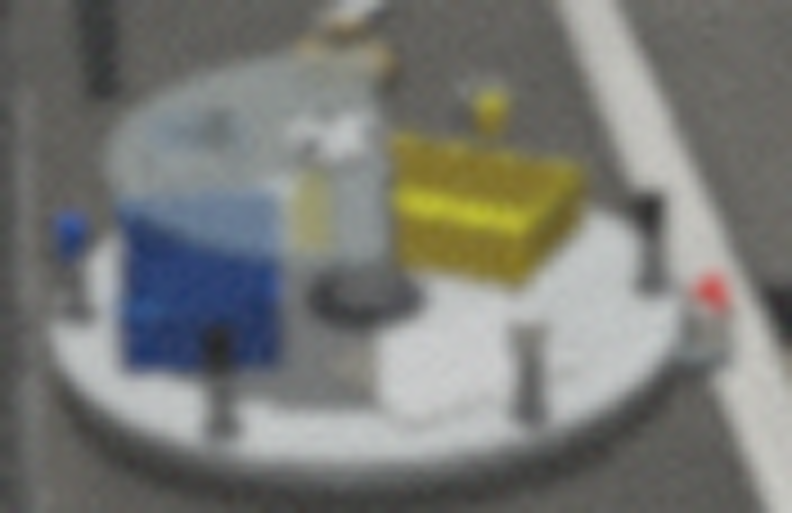

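```bash
cat >> h.py <<'E'
def disc_axis(im):
    # im RGB top; white disc outline on z=30
    g=im.astype(int); m=((g.min(2)>195)&(g.max(2)-g.min(2)<25)).astype(np.uint8)
    m[:150]=0;m[:, :295]=0;m[:,385:]=0;m[224:]=0
    c=max(cv2.findContours(m,cv2.RETR_EXTERNAL,cv2.CHAIN_APPROX_NONE)[0],key=cv2.contourArea)[:,0]
    hull=cv2.convexHull(c)[:,0]
    P=np.array([pix("top",p,30)[:2] for p in hull]);return P
E
python3 - <<'E'
from h import *
from scipy.optimize import least_squares as ls
t=cv2.imread("pics/top0.png")[:,:,::-1]
P=disc_axis(t)
f=ls(lambda q:np.hypot(P[:,0]-q[0],P[:,1]-q[1])-q[2],[545,-76,135],loss='soft_l1')
print("disc",f.x,np.abs(f.fun).round(1))
caps={'blue':(420,48,180),'yel':(607,483,60),'bf':(345,580,0),'br':(645,208,120),'bl':(160,143,240)}
Q=[];A=[]
for k,(x,y,a) in caps.items():
    Q.append(pix("top",((x+.5)/9-.5+300,(y+.5)/9-.5+155),75)[:2] if k in('blue','yel') else pix("top",((x+.5)/9-.5+300,(y+.5)/9-.5+155),72)[:2]);A.append(np.radians(a))
Q=np.array(Q);A=np.array(A)
g=ls(lambda q:np.concatenate([q[0]+123*np.cos(q[2]+A)-Q[:,0],q[1]+123*np.sin(q[2]+A)-Q[:,1]]),[545,-76,np.radians(-170)])
print("posts",g.x[:2],np.degrees(g.x[2]),g.fun.round(1))
# triangulate blue, yel, red
s2=lambda x,y:((x+.5)/9-.5+268,(y+.5)/9-.5+165); t2=lambda x,y:((x+.5)/9-.5+300,(y+.5)/9-.5+155)
print("blue",tri(t2(420,48),s2(70,228)),"yel",tri(t2(607,483),s2(491,102)))
r=pix("top",(335.6,228.2),30);print("red",r,tri((335.6,228.2),s2(712,292)))
for c in(f.x[:2],g.x[:2]): print("ptr ang",np.degrees(np.arctan2(*(r[:2]-c)[::-1])))
E
```

```text
disc [555.77916835 -73.25662401 133.14191042] [3.3 0.1 0.6 0.7 1.2 0.1 0.1 0.4 0.4 0.6 1.4 0.3 0.4 0.4 0.  0.5 0.4 0.2
 0.5 0.  0.4 0.3 0.4 0.3 0.3 0.3 0.  0.  0.4]
posts [557.52109102 -73.21288656] -168.81591566274867 [ 1.   2.2 -0.9 -2.5  0.2  0.2  0.1  0.1  1.2 -1.5]
blue [677.24151221 -49.43005961  71.93543448] yel [ 515.86810909 -189.76196965   73.44724448]
red [409.01513454 -99.38209806  30.        ] [409.70758271 -99.32792559  27.95623567]
ptr ang -169.90650163526033
ptr ang -170.00613497435347
```

```bash
python3 -m jog '{"xyz":[[0.68,-0.97,-0.1],[0.68,-0.97,-0.1],[0.68,-0.97,-0.1],[0.68,-0.97,-0.1],[0.68,-0.97,-0.1],[0.68,-0.97,-0.1],[0.68,-0.97,-0.1],[0.68,-0.97,-0.1],[0.68,-0.97,-0.1],[0.68,-0.97,-0.1]],"angular":[[0,0,-0.22],[0,0,-0.22],[0,0,-0.22],[0,0,-0.22],[0,0,-0.22],[0,0,-0.22],[0,0,-0.22],[0,0,-0.22],[0,0,-0.22],[0,0,-0.22]]}' 0.48
```

```text
time: 1.1
tool_pos: [274.3, 304.9, 202.0]
tcp_rot: [-3.139, 0.008, 1.072]
contact_force: [0.5, 0.6, 0.2]
grip_width: 24.2
```

```bash
python3 -m jog '{"xyz":[[0.67,-0.95,-0.2],[0.67,-0.95,-0.2],[0.67,-0.95,-0.2],[0.67,-0.95,-0.2],[0.67,-0.95,-0.2],[0.67,-0.95,-0.2],[0.67,-0.95,-0.2],[0.67,-0.95,-0.2],[0.67,-0.95,-0.2],[0.67,-0.95,-0.2]],"angular":[[0,0,-0.28],[0,0,-0.28],[0,0,-0.28],[0,0,-0.28],[0,0,-0.28],[0,0,-0.28],[0,0,-0.28],[0,0,-0.28],[0,0,-0.28],[0,0,-0.28]]}' && python3 -m jog '{"xyz":[[0.67,-0.95,-0.5],[0.67,-0.95,-0.5],[0.67,-0.95,-0.5],[0.67,-0.95,-0.5],[0,0,0]],"angular":[[0,0,-0.28],[0,0,-0.28],[0,0,-0.28],[0,0,-0.28],[0,0,0]]}'
```

```text
time: 2.1
tool_pos: [411.1, 105.6, 158.8]
tcp_rot: [-3.137, 0.011, 0.766]
contact_force: [-0.2, 0.6, 0.0]
grip_width: 23.8
time: 2.6
tool_pos: [467.0, 24.2, 115.8]
tcp_rot: [-3.136, 0.013, 0.641]
contact_force: [-1.1, -0.1, 0.6]
grip_width: 24.0
```

```bash
python3 -m jog '{"xyz":[[0.4,-0.24,-0.5],[0,0,0]],"angular":[[0,0,0],[0,0,0]]}'
python3 - <<'E'
from h import *
crop(grab("side","a"),"s3",250,140,370,230,6)
crop(grab("top","a_t"),"t3",280,140,400,240,6)
E
```

```text
time: 2.8
tool_pos: [474.2, 19.6, 105.2]
tcp_rot: [-3.134, 0.014, 0.64]
contact_force: [0.0, -0.5, 0.6]
grip_width: 23.8
```

View pics/s3.png

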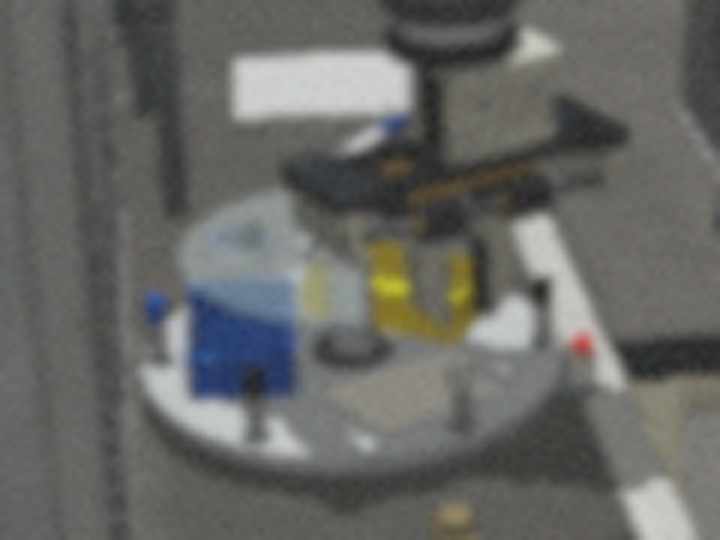

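View pics/t3.png

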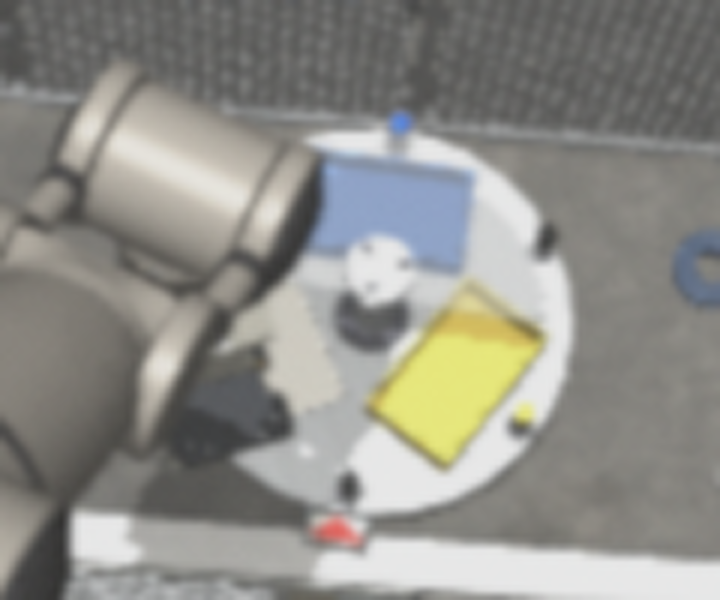

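Run:
```python
from h import *
for X in([475,19.5,75],[474.2,19.6,105]): print((proj("side",X)[0]-[250,140]+.5)*6-.5)
```

```text
[459.77347073 359.96245503]
[460.4087204  314.45382897]
```

```bash
python3 -m jog '{"xyz":[[0,0,-0.6],[0,0,-0.6],[0,0,-0.6],[0,0,-0.6],[0,0,-0.2],[0,0,0]],"angular":[[0,0,0],[0,0,0],[0,0,0],[0,0,0],[0,0,0],[0,0,0]]}'
python3 - <<'E'
import numpy as np
# arc rows: from current to end, 4 deg per row, 
c=np.array([556,-73])
for a in range(131,255,8):
    p=c+123*np.array([np.cos(np.radians(a)),np.sin(np.radians(a))]);print(a,p.round(1))
E
```

```text
time: 3.5
tool_pos: [471.7, 23.5, 52.7]
tcp_rot: [-3.135, 0.011, 0.645]
contact_force: [-0.8, 0.0, -0.5]
grip_width: 24.3
131 [475.3  19.8]
139 [463.2   7.7]
147 [452.8  -6. ]
155 [444.5 -21. ]
163 [438.4 -37. ]
171 [434.5 -53.8]
179 [433.  -70.9]
187 [433.9 -88. ]
195 [ 437.2 -104.8]
203 [ 442.8 -121.1]
211 [ 450.6 -136.3]
219 [ 460.4 -150.4]
227 [ 472.1 -163. ]
235 [ 485.5 -173.8]
243 [ 500.2 -182.6]
251 [ 516.  -189.3]
```

```bash
python3 -m jog '{"xyz":[[-0.2,-0.2,0],[-0.32,-0.43,0],[-0.28,-0.46,0],[-0.24,-0.49,0],[-0.2,-0.51,0],[-0.2,-0.5,0],[-0.15,-0.52,0],[-0.11,-0.53,0],[-0.06,-0.53,0],[-0.01,-0.54,0]],"angular":[[0,0,0.4],[0,0,0.8],[0,0,0.8],[0,0,0.8],[0,0,0.8],[0,0,0.8],[0,0,0.8],[0,0,0.8],[0,0,0.8],[0,0,0.8]]}'
```

```text
time: 4.5
tool_pos: [435.9, -69.8, 57.4]
tcp_rot: [-3.141, 0.007, 1.478]
contact_force: [0.3, 0.4, -0.2]
grip_width: 23.9
```

```bash
python3 -m jog '{"xyz":[[-0.04,-0.54,-0.03],[0.01,-0.53,-0.03],[0.06,-0.53,-0.03],[0.15,-0.52,-0.03],[0.19,-0.5,-0.03],[0.23,-0.48,-0.03],[0.28,-0.46,0],[0.31,-0.44,0],[0.34,-0.41,0],[0.38,-0.38,0]],"angular":[[0,0,0.8],[0,0,0.8],[0,0,0.8],[0,0,0.8],[0,0,0.8],[0,0,0.8],[0,0,0.8],[0,0,0.8],[0,0,0.8],[0,0,0.8]]}'
```

```text
time: 5.5
tool_pos: [474.9, -167.2, 59.0]
tcp_rot: [3.138, 0.008, 2.353]
contact_force: [-0.1, 1.1, -0.3]
grip_width: 24.2
```

```bash
python3 -m jog '{"xyz":[[0.42,-0.33,0],[0.45,-0.29,0],[0.47,-0.25,0],[0.36,-0.16,0],[0.18,-0.07,0],[0,0,0],[0,0,0.8],[0,0,0.8],[0,0,0.5]],"angular":[[0,0,0.6],[0,0,0.6],[0,0,0.6],[0,0,0.4],[0,0,0.2],[0,0,0],[0,0,0],[0,0,0],[0,0,0]]}'
python3 - <<'E'
from h import *
crop(grab("side","b"),"s4",250,140,370,230,6)
crop(grab("top","b_t"),"t4",280,140,400,240,6)
E
```

```text
time: 6.4
tool_pos: [513.4, -186.7, 103.7]
tcp_rot: [-3.142, 0.006, 2.613]
contact_force: [-0.2, -0.0, 0.6]
grip_width: 24.1
```

View pics/s4.png

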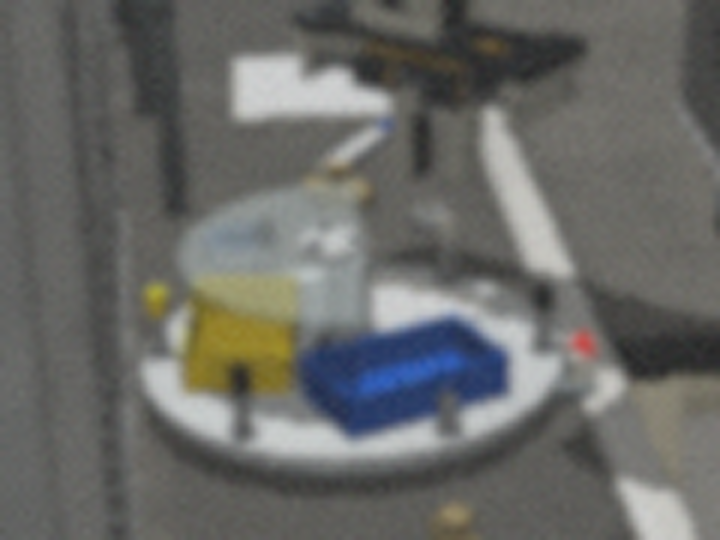

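View pics/t4.png

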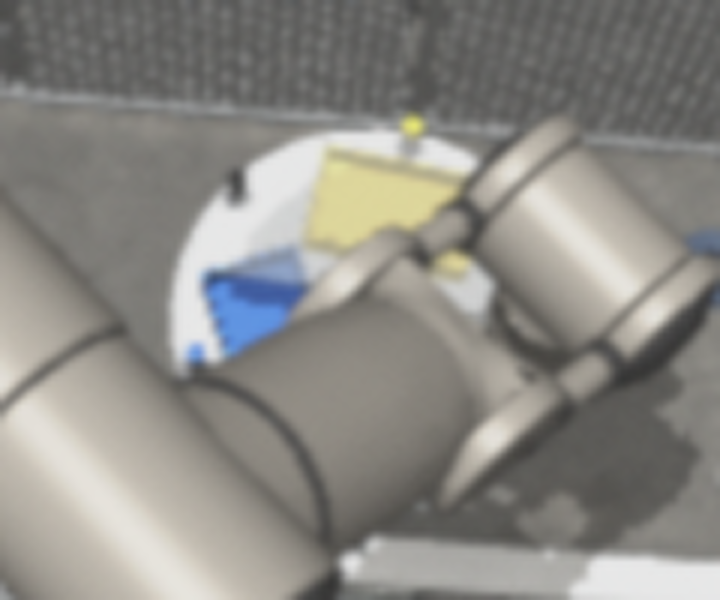

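```bash
cat >> h.py <<'E'
C=np.array([556.,-73.])
def cap(im,col):
    hsv=cv2.cvtColor(im,cv2.COLOR_RGB2HSV);H,S,V=[hsv[:,:,i].astype(int) for i in range(3)]
    m={'blue':(H>105)&(H<125)&(S>110),'yel':(H>24)&(H<35)&(S>110)}[col]
    n,l,st,c=cv2.connectedComponentsWithStats(m.astype(np.uint8)); 
    for i in range(1,n):
        if st[i,4]>=2:
            p=pix("top",c[i],72)[:2];r=np.linalg.norm(p-C)
            if r<170: print(col,c[i].round(1),st[i,4],p.round(1),"r",r.round(1),"ang",np.degrees(np.arctan2(*(p-C)[::-1])).round(1))
E
python3 - <<'E'
from h import *
im=cv2.imread("pics/b_t_raw.png")[:,:,::-1].copy()
cap(im,'blue');cap(im,'yel')
print(pix("top",((195.5)/6-.5+280,353.5/6-.5+140),74))
E
```

```text
blue [321.1 190.9] 128 [522.3   2.1] r 82.3 ang 114.2
blue [312.  198.5] 2 [481.  25.] r 123.4 ang 127.4
yel [348.5 160.5] 4 [679.  -58.8] r 123.8 ang 6.6
[480.91722317  24.60943956  74.        ]
```

```bash
python3 -m jog '{"xyz":[[-0.09,0.64,0],[-0.09,0.64,0],[-0.09,0.64,0],[-0.09,0.64,0],[-0.09,0.64,0],[-0.09,0.64,0],[-0.09,0.64,0],[-0.09,0.64,0],[-0.09,0.64,0],[-0.09,0.64,0]],"angular":[[0,0,-1],[0,0,-1],[0,0,-1],[0,0,-1],[0,0,-1],[0,0,-1],[0,0,-1],[0,0,-1],[0,0,-1],[0,0,-1]]}';python3 -m jog '{"xyz":[[-0.09,0.64,0],[-0.09,0.64,0],[-0.09,0.64,0],[-0.09,0.64,0],[-0.09,0.64,0],[-0.09,0.64,0],[-0.09,0.64,0],[0,0,0]],"angular":[[0,0,-1],[0,0,-1],[0,0,-1],[0,0,-1],[0,0,-1],[0,0,-1],[0,0,-1],[0,0,0]]}'
```

```text
time: 7.5
tool_pos: [490.9, -54.1, 98.5]
tcp_rot: [-3.135, 0.005, 1.519]
contact_force: [0.5, -0.2, -0.3]
grip_width: 24.1
time: 8.3
tool_pos: [473.1, 41.1, 93.7]
tcp_rot: [-3.128, 0.008, 0.753]
contact_force: [0.3, -1.1, -0.0]
grip_width: 24.1
```

```bash
python3 -m jog '{"xyz":[[0.43,-0.8,0],[0,0,0],[0.03,-0.04,-0.5],[0.03,-0.04,-0.5],[0.03,-0.04,-0.5],[0.03,-0.04,-0.5],[0,0,0]],"angular":[[0,0,0],[0,0,0],[0,0,0],[0,0,0],[0,0,0],[0,0,0],[0,0,0]]}'
```

```text
time: 9.0
tool_pos: [484.0, 18.3, 48.5]
tcp_rot: [-3.127, 0.01, 0.76]
contact_force: [0.5, -0.4, 0.2]
grip_width: 23.7
```

```bash
python3 -m jog '{"xyz":[[-0.25,-0.1,0.1],[-0.42,-0.34,0.05],[-0.37,-0.39,0.05],[-0.34,-0.42,0.05],[-0.3,-0.44,0],[-0.26,-0.47,0],[-0.2,-0.5,0],[-0.14,-0.52,0],[-0.09,-0.53,0],[-0.05,-0.54,0]],"angular":[[0,0,0.4],[0,0,0.8],[0,0,0.8],[0,0,0.8],[0,0,0.8],[0,0,0.8],[0,0,0.8],[0,0,0.8],[0,0,0.8],[0,0,0.8]]}'
```

```text
time: 10.0
tool_pos: [434.2, -66.7, 52.5]
tcp_rot: [-3.126, 0.007, 1.592]
contact_force: [0.4, 1.0, -0.0]
grip_width: 23.6
```

```bash
python3 -m jog '{"xyz":[[-0.02,-0.5,0],[0.01,-0.4,0],[0.02,-0.25,0],[0.02,-0.1,0],[0,0,0]],"angular":[[0,0,0.5],[0,0,0.5],[0,0,0.3],[0,0,0],[0,0,0]]}'
```

```text
time: 10.5
tool_pos: [434.8, -93.1, 52.6]
tcp_rot: [-3.127, 0.007, 1.735]
contact_force: [0.2, -0.4, -0.4]
grip_width: 24.2
```

```bash
python3 -m jog '{"xyz":[[0.01,-0.06,0],[0,0,0],[0,0,0],[0,0,0]],"angular":[[0,0,0],[0,0,0],[0,0,0],[0,0,0]]}' 0.685; python3 -m jog '{"xyz":[[0,0,0],[0,0,0.3],[0,0,1],[0,0,1],[0,0,0]],"angular":[[0,0,0],[0,0,0],[0,0,0],[0,0,0],[0,0,0]]}' 0.4;  python3 - <<'E'
from h import *
im=grab("top","c_t");cap(im,'blue');cap(im,'yel');crop(im,"t5",190,140,430,240,3)
crop(grab("side","c"),"s5",250,140,370,290,4)
E
```

```text
time: 10.9
tool_pos: [434.8, -93.5, 52.6]
tcp_rot: [-3.126, 0.007, 1.734]
contact_force: [0.2, 0.3, -0.5]
grip_width: 14.4
time: 11.4
tool_pos: [434.5, -93.0, 100.6]
tcp_rot: [-3.125, 0.006, 1.734]
contact_force: [0.3, -0.2, -0.9]
grip_width: 27.4
yel [318.3 169.7] 3 [601.4  42. ] r 123.7 ang 68.5
```

View pics/s5.png

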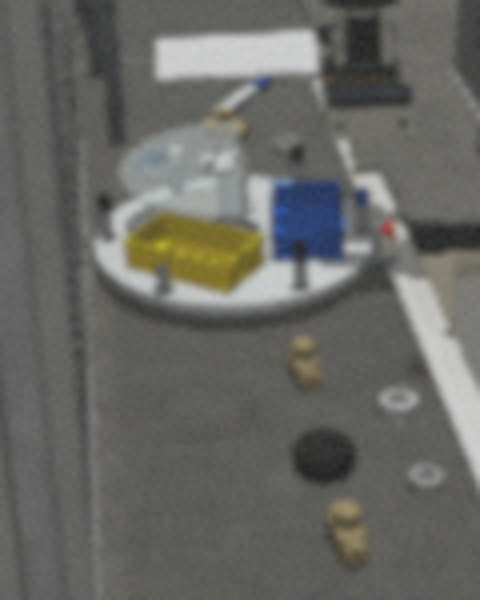

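View pics/t5.png

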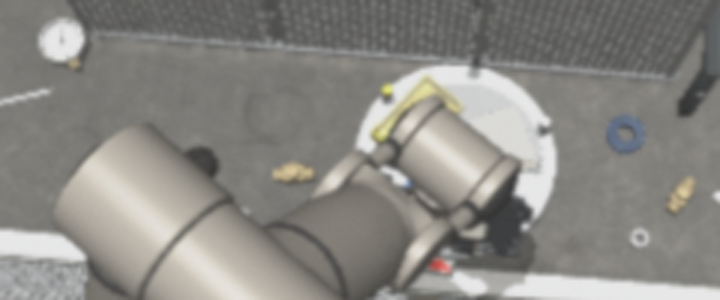

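```bash
cat >> h.py <<'E'
def tees(im,n,z=14,roi=None):
    big=cv2.resize(im,None,fx=4,fy=4,interpolation=cv2.INTER_CUBIC)
    hsv=cv2.cvtColor(big,cv2.COLOR_RGB2HSV);H,S,V=[hsv[:,:,i].astype(int) for i in range(3)]
    m=((H>8)&(H<26)&(S>45)&(V>95)).astype(np.uint8)
    k,l,st,c=cv2.connectedComponentsWithStats(m)
    for i in range(1,k):
        if 300<st[i,4]<2500:
            ys,xs=np.nonzero(l==i)
            P=np.array([pix(n,((x+.5)/4-.5,(y+.5)/4-.5),z)[:2] for x,y in zip(xs[::5],ys[::5])])
            mu=P.mean(0)
            if not(300<mu[0]<720 and -500<mu[1]<480):continue
            r=cv2.minAreaRect(P.astype(np.float32));w,v=np.linalg.eigh(np.cov(P.T))
            print(n,((c[i]+.5)/4-.5).round(1),st[i,4],mu.round(1),"box",np.round(r[0],1),np.round(r[1],1),"axis deg",np.degrees(np.arctan2(v[1,1],v[0,1])).round(1),"sd",np.sqrt(w).round(1))
E
python3 - <<'E'
from h import *
for f,n in(("top0","top"),("c_t_raw","top"),("side0","side"),("c_raw","side")):
    print(f);tees(cv2.imread(f"pics/{f}.png")[:,:,::-1].copy(),n)
E
```

```text
top0
top [360.3 193.1] 1219 [ 583.  -145.9] box [ 588.4 -145.2] [34.2 68.7] axis deg 97.9 sd [ 7.6 18.3]
top [232.1 192.3] 1113 [409.5 347.6] box [410.6 348.4] [26.6 54.5] axis deg 110.6 sd [ 6.8 14.6]
top [287.5 197.3] 1109 [466.7 126.7] box [467.9 127.2] [26.1 53.8] axis deg 111.3 sd [ 6.7 14.4]
top [416.6 204.6] 1039 [ 614.6 -376.2] box [ 614.9 -376.6] [22.6 54.3] axis deg 163.4 sd [ 6.  14.9]
c_t_raw
top [335.8 173.3] 572 [629.9 -24.4] box [631.1 -19.5] [33.6 71.1] axis deg 100.0 sd [ 8.3 19.7]Traceback (most recent call last):
  File "<stdin>", line 3, in <module>
  File "h.py", line 45, in tees
    P=np.array([pix(n,((x+.5)/4-.5,(y+.5)/4-.5),z)[:2] for x,y in zip(xs[::5],ys[::5])])
                ~~~^^^^^^^^^^^^^^^^^^^^^^^^^^^^^^^
  File "h.py", line 9, in pix
    o,v=ray(n,uv);return o+v*(z-o[2])/v[2]
        ~~~^^^^^^
  File "h.py", line 6, in ray
    K,d,r,t=cam(n);q=cv2.undistortPointsIter(np.array([[uv]],float),K,d,None,None,(3,50,1e-9))[0,0]
            ~~~^^^
  File "h.py", line 4, in cam
    p=camera_params(n);K=np.array([[p['fx'],0,p['cx']],[0,p['fy'],p['cy']],[0,0,1.]]);return K,np.array([p['k1'],0,0,0,0]),p['rvec'],p['tvec']
ValueError: time passes only in moves, steps and waits
```

```bash
sed -i 's/^def cam(n)/import functools\n@functools.lru_cache\ndef cam(n)/' h.py
python3 - <<'E'
from h import *
print(bot.get_obs()['time'])
for f,n in(("c_t_raw","top"),("side0","side"),("c_raw","side")):
    print(f);tees(cv2.imread(f"pics/{f}.png")[:,:,::-1].copy(),n)
E
```

```text
11.5
c_t_raw
top [335.8 173.3] 572 [629.9 -24.4] box [631.1 -19.5] [33.6 71.1] axis deg 100.0 sd [ 8.3 19.7]
top [287.6 197.3] 1138 [466.9 125.9] box [467.7 126.9] [26.3 53.7] axis deg 110.4 sd [ 6.8 14.5]
top [416.5 204.6] 1041 [ 614.5 -376.2] box [ 614.3 -376.5] [23.3 54.5] axis deg 165.1 sd [ 6.1 14.6]
side0
side [319.9 182.6] 1343 [ 534.3 -252.5] box [ 537.8 -258.4] [72.5 96.3] axis deg 121.3 sd [19.6 23.8]
side [321. 192.] 1478 [ 518.4 -163. ] box [ 518.4 -189.9] [119.4  78.7] axis deg -142.3 sd [18.4 27.6]
side [325.8 229.1] 1023 [466.  117.8] box [467.5 117.9] [25.1 73.6] axis deg 103.9 sd [ 6.5 20.6]
side [335.5 267.2] 683 [414.5 322.3] box [414.4 321.4] [25.2 26.9] axis deg 50.5 sd [6.4 7.5]
side [337.8 274.4] 856 [404.8 354. ] box [404.6 354.9] [22.6 34. ] axis deg 107.9 sd [6.1 9.3]
c_raw
side [325.8 229.2] 1100 [466.1 118.6] box [467.4 117.9] [25.8 74. ] axis deg 105.3 sd [ 6.9 20.8]
side [335.5 267.3] 686 [414.6 322.7] box [415.4 321.6] [25.2 27.3] axis deg 53.7 sd [6.6 7.3]
side [337.7 274.3] 865 [404.7 353.9] box [403.4 354. ] [23.4 34. ] axis deg 103.7 sd [6.1 9.3]
```

```bash
python3 -m jog '{"xyz":[[0.14,1,0],[0.14,1,0],[0.14,1,0],[0.14,1,0],[0.14,1,0],[0.14,1,-0.3],[0.14,1,-0.3],[0.14,1,-0.3],[0.14,0.9,-0.3],[0.1,0.5,-0.3]],"angular":[[0,0,0],[0,0,0],[0,0,0],[0,0,0],[0,0,0],[0,0,0],[0,0,0],[0,0,0],[0,0,0],[0,0,0]]}' -0.2
python3 - <<'E'
from h import *
im=grab("top","d_t");cap(im,'blue');cap(im,'yel');crop(im,"t6",290,140,390,240,6)
E
```

```text
time: 12.5
tool_pos: [455.8, 101.6, 59.5]
tcp_rot: [-3.109, 0.001, 1.73]
contact_force: [-0.1, -0.2, 0.0]
grip_width: 55.0
blue [338.5 207.9] 422 [480.  -84.8] r 76.9 ang -171.2
blue [336.  219.5] 2 [433.4 -90.9] r 123.9 ang -171.7
yel [318.3 169.7] 3 [601.4  42. ] r 123.7 ang 68.5
yel [318.  186.5] 6 [535.   19.5] r 94.9 ang 102.8
yel [325.7 190.7] 34 [529.1 -14.9] r 64.0 ang 114.9
```

View pics/t6.png

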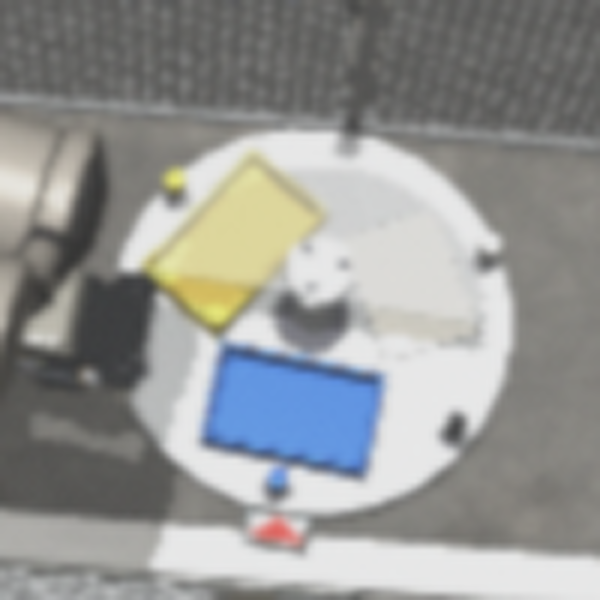

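```bash
cat >> h.py <<'E'
def wc(im,x0,y0,x1,y1,f):
    p=im[y0:y1,x0:x1].astype(float);w=np.clip(f(p[:,:,0],p[:,:,1],p[:,:,2]),0,None);w[w<.25*w.max()]=0
    ys,xs=np.mgrid[y0:y1,x0:x1];return np.array([(w*xs).sum(),(w*ys).sum()])/w.sum()
def ang(p,c=C):return np.degrees(np.arctan2(*(np.asarray(p)[:2]-c)[::-1]))%360
E
python3 - <<'E'
from h import *
im=cv2.imread("pics/d_t_raw.png")[:,:,::-1].copy()
from scipy.optimize import least_squares as ls
P=disc_axis(im);P=P[(P[:,1]<0)|(P[:,0]>560)]
f=ls(lambda q:np.hypot(P[:,0]-q[0],P[:,1]-q[1])-q[2],[555,-74,134],loss='soft_l1');print(f.x,np.abs(f.fun).max())
r=wc(im,328,222,344,234,lambda r,g,b:r-np.maximum(g,b)-20);b=wc(im,332,217,341,223,lambda r,g,b:b-r-40);y=wc(im,314,165,323,174,lambda r,g,b:np.minimum(r,g)-b-30)
print(r,b,y)
R=pix("top",r,30);B=pix("top",b,72);Y=pix("top",y,72)
print(R,B,Y,ang(R),ang(B),ang(Y)+120, [ang(q,f.x[:2]) for q in(R,B,Y)])
# tray contour
m=((im[:,:,2].astype(int)-im[:,:,0])>50).astype(np.uint8);m[:190]=0;m[:,:315]=0;m[:,365:]=0;m[219:]=0
ys,xs=np.nonzero(m);T=np.array([pix("top",q,45)[:2] for q in zip(xs,ys)],np.float32)
print(T.mean(0),ang(T.mean(0)),cv2.minAreaRect(T))
im2=cv2.imread("pics/top0.png")[:,:,::-1].copy();r=wc(im2,328,222,344,234,lambda r,g,b:r-np.maximum(g,b)-20);print(r,ang(pix("top",r,30)))
s=cv2.imread("pics/c_raw.png")[:,:,::-1];s0=wc(s,340,190,354,204,lambda r,g,b:r-np.maximum(g,b)-20);print("side red",s0,tri(r,s0))
E
```

```text
[556.75817659 -73.67866555 132.49052034] 4.631465730425006
[335.7257319 228.1348228] [335.90810811 219.06756757] [318.55939525 169.44492441]
[409.42886761 -99.76234155  30.        ] [434.91412059 -90.01036078  72.        ] [602.57839261  41.49966142  72.        ] 190.3476166341339 187.9966823449719 187.8635381488407 [np.float64(190.03980299561061), np.float64(187.63429117946222), np.float64(68.30635911430446)]
[486.63342 -83.45084] 188.5678059337665 ((483.87713623046875, -83.37081909179688), (79.86335754394531, 110.91143798828125), 7.626162528991699)
[335.73750991 228.17922284] 190.3757146684248
side red [346.48031496 196.49081365] [410.05502494 -99.88003833  29.74839262]
```

```bash
python3 -m jog '{"xyz":[[0,0,1],[-0.1,-1,0.8],[-0.1,-1,0],[-0.1,-1,0],[-0.1,-1,0],[-0.1,-1,0],[-0.1,-1,0],[-0.1,-1,0],[-0.1,-1,0],[-0.1,-1,0]],"angular":[[0,0,0],[0,0,0],[0,0,0],[0,0,0],[0,0,0],[0,0,0],[0,0,0],[0,0,0],[0,0,0],[0,0,0]]}' 0.4
```

```text
time: 13.55
tool_pos: [431.9, -86.7, 91.2]
tcp_rot: [-3.098, 0.0, 1.734]
contact_force: [0.2, -0.2, 0.1]
grip_width: 27.4
```

```bash
python3 -m jog '{"xyz":[[0.15,-0.3,0],[0,0,0],[0,0,-0.5],[0,0,-0.5],[0,0,-0.5],[0,0,-0.2],[0,0,0]],"angular":[[0.04,-0.2,0],[0.03,-0.2,0],[0,0,0],[0,0,0],[0,0,0],[0,0,0],[0,0,0]]}'
```

```text
time: 14.25
tool_pos: [433.2, -92.7, 52.6]
tcp_rot: [-3.141, -0.002, 1.732]
contact_force: [0.3, -1.2, 0.1]
grip_width: 27.6
```

```bash
python3 -m jog '{"xyz":[[0.12,-0.27,0],[0,0,0],[0,0,0],[0,0,0],[0,0,0]],"angular":[[0,0,0],[0,0,0],[0,0,0],[0,0,0],[0,0,0]]}' 0.685
```

```text
time: 14.75
tool_pos: [436.7, -98.5, 53.1]
tcp_rot: [3.141, -0.002, 1.733]
contact_force: [-0.5, -0.2, 0.6]
grip_width: 14.5
```

Lift and go back to the tee.

```bash
python3 -m jog '{"xyz":[[0,0,0],[0,0,0.3],[0,0,1],[0,0.2,0.8],[0.12,1,0],[0.12,1,0],[0.12,1,0],[0.12,1,0],[0.12,1,0],[0.12,1,0]],"angular":[[0,0,0],[0,0,0],[0,0,0],[0,0,0],[0,0,0],[0,0,0],[0,0,0],[0,0,0],[0,0,0],[0,0,0]]}' 0.4; python3 -m jog '{"xyz":[[0.12,1,-0.3],[0.12,1,-0.3],[0.12,1,-0.3],[0.12,0.7,-0.4],[0,0.3,-0.4],[0,0,0]],"angular":[[0,0,0],[0,0,0],[0,0,0],[0,0,0],[0,0,0],[0,0,0]]}' -0.2;python3 - <<'E'
from h import *
im=grab("top","e_t")
r=wc(im,328,222,344,234,lambda r,g,b:r-np.maximum(g,b)-20);b=wc(im,332,217,341,223,lambda r,g,b:b-r-40);y=wc(im,313,163,323,174,lambda r,g,b:np.minimum(r,g)-b-30)
R=pix("top",r,30);B=pix("top",b,72);Y=pix("top",y,72)
print(r,b,y,ang(R),ang(B),ang(Y)+120)
m=((im[:,:,2].astype(int)-im[:,:,0])>50).astype(np.uint8);m[:190]=0;m[:,:315]=0;m[:,365:]=0;m[219:]=0
ys,xs=np.nonzero(m);T=np.array([pix("top",q,45)[:2] for q in zip(xs,ys)],np.float32)
print(T.mean(0),ang(T.mean(0)))
tees(im,"top"); s=grab("side","e"); tees(s,"side");crop(s,"s6",260,180,360,290,5)
E
```

```text
time: 15.75
tool_pos: [452.3, 27.5, 101.3]
tcp_rot: [3.136, 0.001, 1.728]
contact_force: [-0.7, -0.3, -0.3]
grip_width: 27.3
time: 16.35
tool_pos: [462.9, 113.0, 69.2]
tcp_rot: [3.132, 0.001, 1.731]
contact_force: [0.4, -0.8, 0.5]
grip_width: 55.0
[335.73127413 228.13745174] [337.81792717 219.61904762] [317.4008016  170.61723447] 190.35652172723317 191.55434526214958 190.9878470452162
[487.20447 -87.68688] 192.05094049836225
top [325.7 187.9] 894 [556.3  -5.7] box [556.1  -6.2] [19.9 55.2] axis deg 102.1 sd [ 5.3 15.4]
top [232.1 192.3] 1121 [409.5 347.6] box [410.8 347.7] [26.6 54. ] axis deg 109.3 sd [ 6.8 14.6]
top [416.5 204.6] 1032 [ 614.6 -376.5] box [ 615.1 -376.2] [23.3 51.9] axis deg 165.5 sd [ 6.2 14.5]
side [335.5 267.3] 694 [414.2 322.7] box [415.1 321.9] [25.6 25.6] axis deg 51.6 sd [6.6 7.3]
side [337.8 274.4] 886 [404.5 354.1] box [405.2 354.2] [22.2 36.8] axis deg 108.3 sd [6.1 9.7]
```

View pics/s6.png

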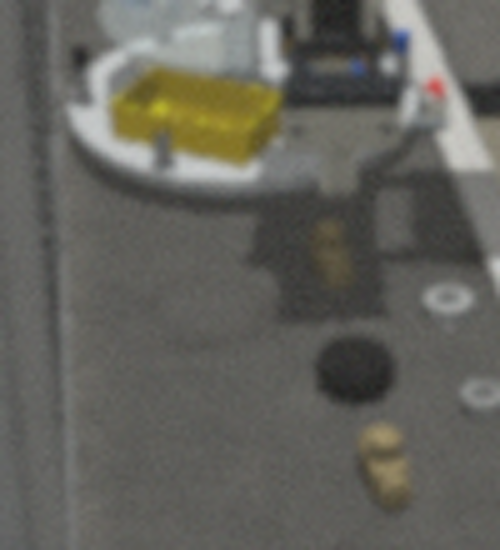

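```bash
python3 -m jog '{"xyz":[[0.2,0.6,-0.3],[0,0,-0.6],[0,0,-0.6],[0,0,-0.4],[0,0,0]],"angular":[[0,0,0.3],[0,0,0.3],[0,0,0],[0,0,0],[0,0,0]]}'
python3 - <<'E'
from h import *
s=grab("side","f");crop(s,"s7",300,200,350,250,8)
E
```

```text
time: 16.95
tool_pos: [470.2, 124.3, 31.6]
tcp_rot: [3.126, 0.002, 1.797]
contact_force: [-0.6, -0.0, 0.5]
grip_width: 55.0
```

View pics/s7.png

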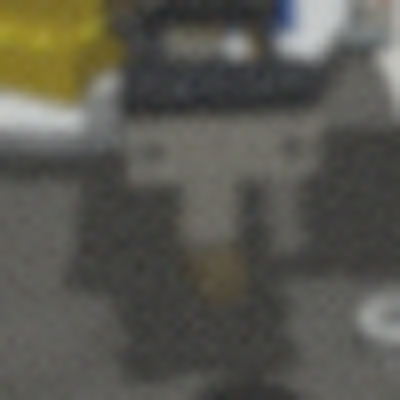

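```bash
python3 -m jog '{"xyz":[[-0.12,0,-0.3],[-0.03,0,-0.08],[0,0,0]],"angular":[[0,0,0],[0,0,0],[0,0,0]]}';  python3 -m jog '{"xyz":[[0,0,0],[0,0,0],[0,0,0],[0,0,0],[0,0,0],[0,0,0]],"angular":[[0,0,0],[0,0,0],[0,0,0],[0,0,0],[0,0,0],[0,0,0]]}' 1
```

```text
time: 17.3
tool_pos: [468.0, 124.3, 24.8]
tcp_rot: [3.124, 0.002, 1.797]
contact_force: [0.1, -0.0, 0.1]
grip_width: 54.8
time: 17.9
tool_pos: [468.5, 124.4, 25.6]
tcp_rot: [3.122, 0.002, 1.797]
contact_force: [-0.3, -0.1, -0.3]
grip_width: 17.7
```

```bash
python3 -m jog '{"xyz":[[0,0,0.5],[0,0,1],[0,0,1],[0,0,1],[0,0,0]],"angular":[[0,0,0],[0,0,0],[0,0,0],[0,0,0],[0,0,0]]}'
python3 - <<'E'
from h import *
s=grab("side","g");crop(s,"s8",290,180,360,250,8)
E
```

```text
time: 18.4
tool_pos: [467.4, 124.3, 99.3]
tcp_rot: [3.124, 0.002, 1.797]
contact_force: [-0.7, -0.4, -1.3]
grip_width: 17.6
```

View pics/s8.png

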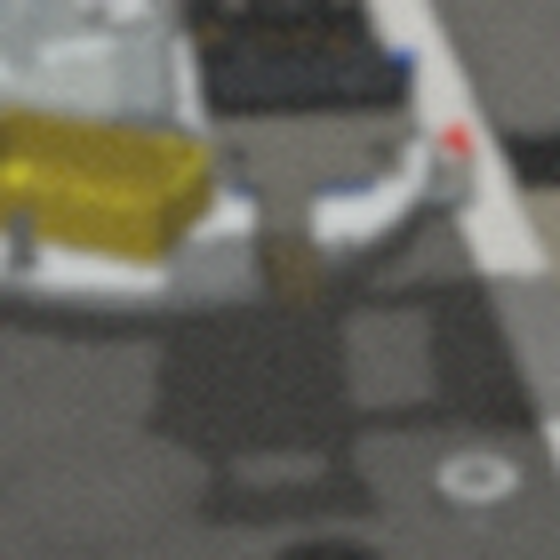

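```bash
python3 -m jog '{"xyz":[[0,-0.2,0.8],[0.04,-0.5,0.6],[0.04,-0.56,0],[0.04,-0.56,0],[0.04,-0.56,0],[0.04,-0.56,0],[0.04,-0.56,0],[0.04,-0.56,0],[0.04,-0.56,0],[0.04,-0.56,0]],"angular":[[0,0,-1],[0,0,-1],[0,0,-1],[0,0,-1],[0,0,-1],[0,0,-1],[0,0,-1],[0,0,-1],[0,0,-1],[0,0,-1]]}'; python3 -m jog '{"xyz":[[0.04,-0.56,0],[0.04,-0.56,0],[0.04,-0.56,0],[0.04,-0.56,0],[0.04,-0.56,0],[0.04,-0.5,0],[0,0,0]],"angular":[[0,0,-1],[0,0,-1],[0,0,-1],[0,0,-1],[0,0,-1],[0,0,-0.6],[0,0,0]]}'
```

```text
time: 19.45
tool_pos: [466.8, 17.9, 116.7]
tcp_rot: [-3.14, 0.008, 0.711]
contact_force: [-1.0, 0.1, -1.6]
grip_width: 17.8
time: 20.15
tool_pos: [466.7, -51.0, 108.4]
tcp_rot: [-3.133, 0.021, 0.096]
contact_force: [-1.0, 0.2, -2.0]
grip_width: 17.6
```

```bash
python3 -m jog '{"xyz":[[0.7,-0.2,-0.3],[0.02,0,-0.6],[0,0,-0.6],[0,0,-0.5],[0,0,0]],"angular":[[0,-0.1,0],[0,-0.1,0],[0,0,0],[0,0,0],[0,0,0]]}'
python3 - <<'E'
from h import *
s=grab("side","i");crop(s,"s9",290,150,360,210,8)
crop(grab("top","i_t"),"t9",290,160,380,240,7)
E
```

```text
time: 20.65
tool_pos: [483.5, -54.0, 63.6]
tcp_rot: [-3.134, -0.001, 0.104]
contact_force: [-0.3, 0.1, -1.2]
grip_width: 17.6
```

View pics/s9.png

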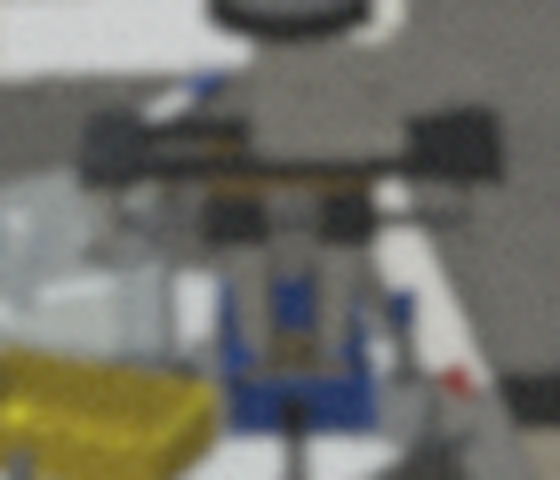

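View pics/t9.png

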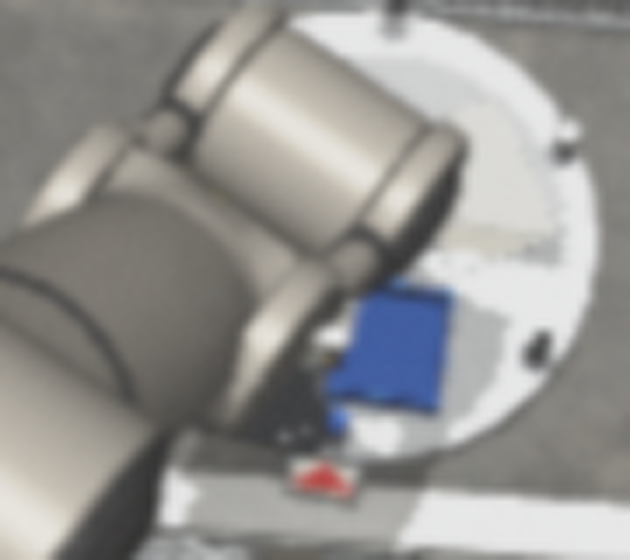

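```bash
python3 -m jog '{"xyz":[[0,0,-0.15],[0,0,0]],"angular":[[0,0,0],[0,0,0]]}'; python3 -m jog '{"xyz":[[0,0,0],[0,0,0],[0,0,0],[0,0,0.4],[0,0,1],[0,0,1],[0,0,0.5]],"angular":[[0,0,0],[0,0,0],[0,0,0],[0,0,0],[0,0,0],[0,0,0],[0,0,0]]}' 0.25
python3 - <<'E'
from h import *
s=grab("side","j");crop(s,"s10",290,150,360,210,8);tees(s,"side")
E
```

```text
time: 20.95
tool_pos: [485.0, -54.2, 62.4]
tcp_rot: [-3.136, -0.004, 0.104]
contact_force: [-0.5, -0.0, -1.4]
grip_width: 17.6
time: 21.65
tool_pos: [485.0, -54.3, 124.1]
tcp_rot: [-3.136, -0.005, 0.104]
contact_force: [0.1, -0.7, -0.9]
grip_width: 34.1
side [307.1 169.5] 351 [ 611.4 -391.8] box [ 606.  -389.1] [42.3 65.5] axis deg 129.9 sd [10.1 20.9]
side [335.5 267.3] 710 [414.3 322.8] box [414.8 321.8] [26.6 27. ] axis deg 50.5 sd [6.6 7.4]
side [337.7 274.4] 900 [405.1 354.1] box [405.  354.3] [22.1 35.5] axis deg 103.6 sd [6.1 9.7]
```

View pics/s10.png

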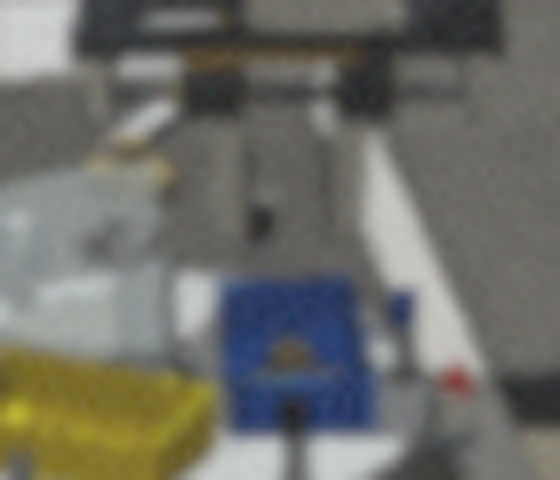

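```bash
python3 -m jog '{"xyz":[[-0.18,0.95,0],[-0.18,0.95,0],[-0.18,0.95,0],[-0.18,0.95,0],[-0.18,0.95,0],[-0.18,0.95,0],[-0.18,0.95,0],[-0.18,0.95,0],[-0.18,0.95,-0.2],[-0.18,0.95,-0.2]],"angular":[[0,0,-0.65],[0,0,-0.65],[0,0,-0.65],[0,0,-0.65],[0,0,-0.65],[0,0,-0.65],[0,0,-0.65],[0,0,-0.65],[0,0,-0.65],[0,0,-0.65]]}' -0.1; python3 -m jog '{"xyz":[[-0.18,0.95,-0.2],[-0.18,0.95,-0.2],[-0.18,0.95,-0.2],[-0.18,0.95,-0.2],[-0.18,0.95,-0.2],[-0.18,0.95,-0.2],[-0.18,0.95,-0.2],[-0.18,0.95,-0.2],[-0.18,0.7,-0.2],[-0.18,0.5,-0.2]],"angular":[[0,0,-0.65],[0,0,-0.65],[0,0,-0.65],[0,0,-0.65],[0,0,-0.65],[0,0,-0.65],[0,0,-0.65],[0,0,-0.65],[0,0,-0.65],[0,0,-0.65]]}';python3 - <<'E'
from h import *
im=grab("top","k_t");crop(im,"t11",300,150,390,240,7);s=grab("side","k");crop(s,"s11",310,230,360,290,8);tees(s,"side")
r=wc(im,328,222,344,234,lambda r,g,b:r-np.maximum(g,b)-20);b=wc(im,332,217,342,223,lambda r,g,b:b-r-40);y=wc(im,313,163,323,174,lambda r,g,b:np.minimum(r,g)-b-30)
R=pix("top",r,30);B=pix("top",b,72);Y=pix("top",y,72)
print(r,b,y,ang(R),ang(B),ang(Y)+120)
E
```

```text
time: 22.7
tool_pos: [447.8, 140.0, 116.1]
tcp_rot: [-3.138, -0.009, -0.609]
contact_force: [-0.5, -0.2, -0.2]
grip_width: 50.3
time: 23.7
tool_pos: [407.6, 323.7, 70.9]
tcp_rot: [3.141, -0.008, -1.318]
contact_force: [-0.0, 0.8, 0.3]
grip_width: 50.4
[335.7262181  228.13921114] [337.81818182 219.61647727] [317.4011976  170.61277445] 190.3493837289344 191.55417655567126 190.9806361441846
```

View pics/s11.png

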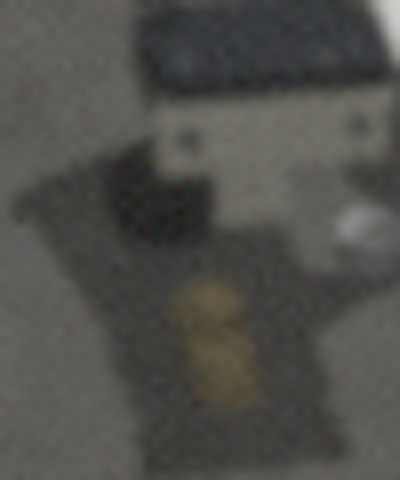

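View pics/t11.png

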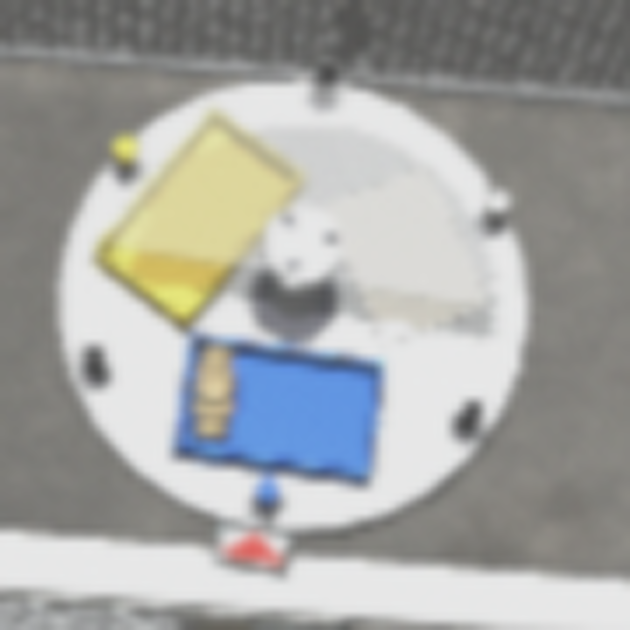

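```bash
python3 -m jog '{"xyz":[[0.1,0.7,-0.2],[0,0.3,-0.4],[0,0,-0.7],[0,0,-0.4],[0,0,0]],"angular":[[0,0,0],[0,0,0],[0,0,0],[0,0,0],[0,0,0]]}'
```

```text
time: 24.3
tool_pos: [410.2, 344.6, 34.3]
tcp_rot: [3.141, -0.008, -1.309]
contact_force: [0.4, -0.2, 0.3]
grip_width: 50.6
```

```bash
python3 -m jog '{"xyz":[[0,0.03,-0.3],[0,0,-0.15],[0,0,0]],"angular":[[0,0,0],[0,0,0],[0,0,0]]}';  python3 -m jog '{"xyz":[[0,0,0],[0,0,0],[0,0,0],[0,0,0],[0,0,0]],"angular":[[0,0,0],[0,0,0],[0,0,0],[0,0,0],[0,0,0]]}' 1
```

```text
time: 24.6
tool_pos: [410.7, 345.0, 24.8]
tcp_rot: [3.141, -0.008, -1.309]
contact_force: [0.0, -0.1, -0.2]
grip_width: 50.1
time: 25.1
tool_pos: [411.3, 345.2, 25.9]
tcp_rot: [-3.14, -0.008, -1.309]
contact_force: [0.1, -0.6, -1.5]
grip_width: 17.7
```

```bash
python3 -m jog '{"xyz":[[0,0,0.5],[0,0,1],[0,-0.3,1],[0.17,-0.7,1],[0.17,-0.95,1],[0.17,-0.95,0.6],[0.17,-0.95,0],[0.17,-0.95,0],[0.17,-0.95,0],[0.17,-0.95,0]],"angular":[[0,0,0],[0,0,0],[0,0,0],[0,0,0.5],[0,0,0.65],[0,0,0.65],[0,0,0.65],[0,0,0.65],[0,0,0.65],[0,0,0.65]]}'; python3 -m jog '{"xyz":[[0.17,-0.95,0],[0.17,-0.95,0],[0.17,-0.95,0],[0.17,-0.95,0],[0.17,-0.95,0],[0.17,-0.95,0],[0.17,-0.95,0],[0.17,-0.95,0],[0.17,-0.95,0],[0.17,-0.95,0]],"angular":[[0,0,0.65],[0,0,0.65],[0,0,0.65],[0,0,0.65],[0,0,0.65],[0,0,0.65],[0,0,0.65],[0,0,0.65],[0,0,0.65],[0,0,0.65]]}'
```

```text
time: 26.1
tool_pos: [434.6, 208.4, 138.0]
tcp_rot: [-3.136, -0.011, -0.826]
contact_force: [0.7, 0.2, -1.4]
grip_width: 17.4
time: 27.1
tool_pos: [469.0, 10.5, 145.3]
tcp_rot: [-3.133, -0.016, -0.116]
contact_force: [0.4, 0.9, -0.7]
grip_width: 17.9
```

```bash
python3 -m jog '{"xyz":[[0.19,-0.95,0],[0.19,-0.95,0],[0.19,-0.95,0],[0.19,-0.95,-0.3],[0.15,-0.75,-0.4],[0,0,0]],"angular":[[0,0,0.5],[0,0,0.5],[0,0,0.5],[0,0,0.5],[0,0,0.4],[0,0,0]]}'
```

```text
time: 27.7
tool_pos: [488.1, -86.4, 135.3]
tcp_rot: [-3.135, -0.02, 0.146]
contact_force: [0.2, 0.9, -1.6]
grip_width: 17.8
```

```bash
python3 -m jog '{"xyz":[[0,0,-0.8],[0,0,-1],[0,-0.03,-0.8],[0,-0.03,-0.6],[0,0,-0.25],[0,0,0]],"angular":[[0,0.1,0],[0,0.09,0],[0,0,0],[0,0,0],[0,0,0],[0,0,0]]}'
```

```text
time: 28.3
tool_pos: [486.8, -83.7, 62.8]
tcp_rot: [-3.13, 0.002, 0.143]
contact_force: [-0.2, 0.2, -0.5]
grip_width: 17.6
```

```bash
python3 -m jog '{"xyz":[[0.05,-0.22,-0.04],[0,0,0]],"angular":[[0,0,0],[0,0,0]]}'; python3 -m jog '{"xyz":[[0,0,0],[0,0,0],[0,0,0],[0,0,0.4],[0,0,1],[0,0,1],[0,0,0.5]],"angular":[[0,0,0],[0,0,0],[0,0,0],[0,0,0],[0,0,0],[0,0,0],[0,0,0]]}' 0.25
python3 - <<'E'
from h import *
s=grab("side","l");crop(s,"s12",290,150,360,210,8)
t=grab("top","l_t");crop(t,"t12",300,160,430,235,6);tees(t,"top")
E
```

```text
time: 28.5
tool_pos: [488.2, -87.8, 62.5]
tcp_rot: [-3.131, 0.001, 0.144]
contact_force: [0.5, 0.3, -0.6]
grip_width: 18.0
time: 29.2
tool_pos: [488.5, -88.1, 124.6]
tcp_rot: [-3.131, 0.0, 0.143]
contact_force: [0.3, -0.5, 0.1]
grip_width: 34.7
top [327.3 185.4] 1230 [568.8  -9. ] box [572.1  -8. ] [63.2 39.2] axis deg 63.5 sd [11.6 18. ]
top [416.6 204.6] 1037 [ 614.6 -376.3] box [ 615.6 -376.4] [22.3 54.4] axis deg 164.3 sd [ 6.1 14.7]
```

View pics/s12.png

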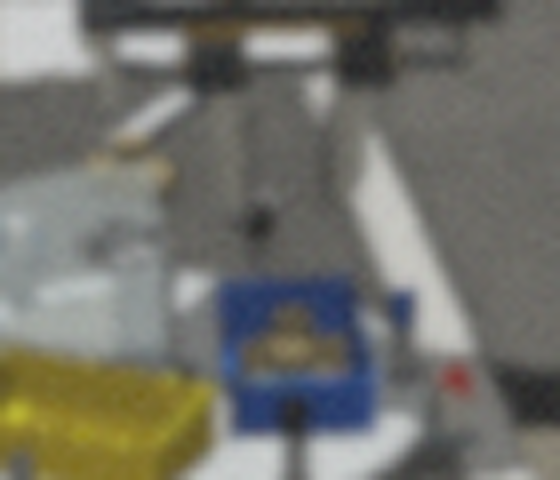

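View pics/t12.png

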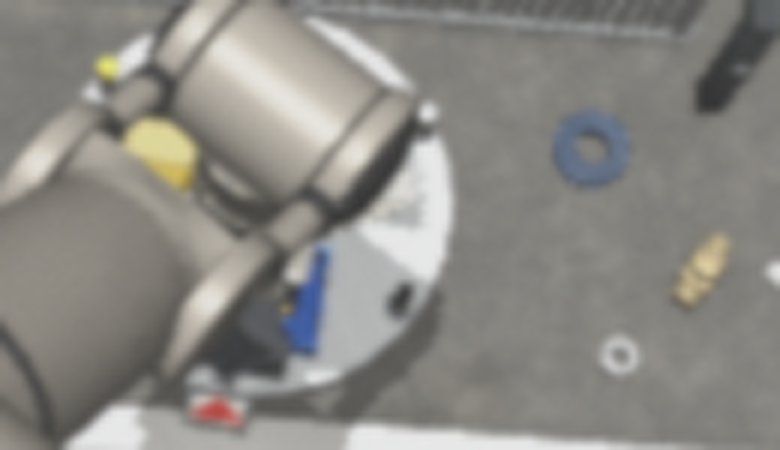

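```bash
python3 - <<'E'
from h import *
for p in((422,176),(418,163),(475,178),(220,153),(440,168)): print(p,pix("top",p,0).round(),pix("top",p,130).round())
E
python3 - <<'E'
from h import *
im=cv2.imread("pics/top0.png")[:,:,::-1];crop(im,"t13",380,60,510,240,3)
im=cv2.imread("pics/side0.png")[:,:,::-1];crop(im,"s13",230,30,390,230,4)
E
```

```text
(422, 176) [ 745. -365.    0.] [ 694. -349.  130.]
(418, 163) [ 795. -334.    0.] [ 740. -320.  130.]
(475, 178) [ 813. -580.    0.] [ 757. -548.  130.]
(220, 153) [554. 468.   0.] [518. 421. 130.]
(440, 168) [ 805. -428.    0.] [ 750. -407.  130.]
```

View pics/t13.png

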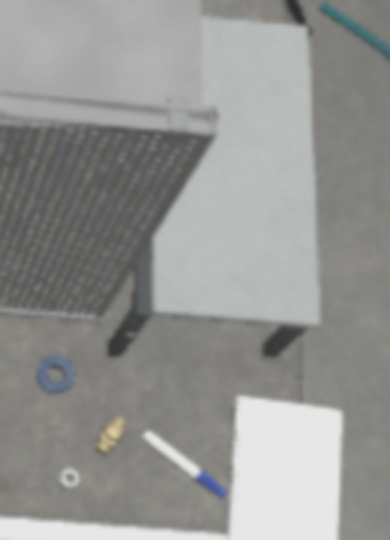

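View pics/s13.png

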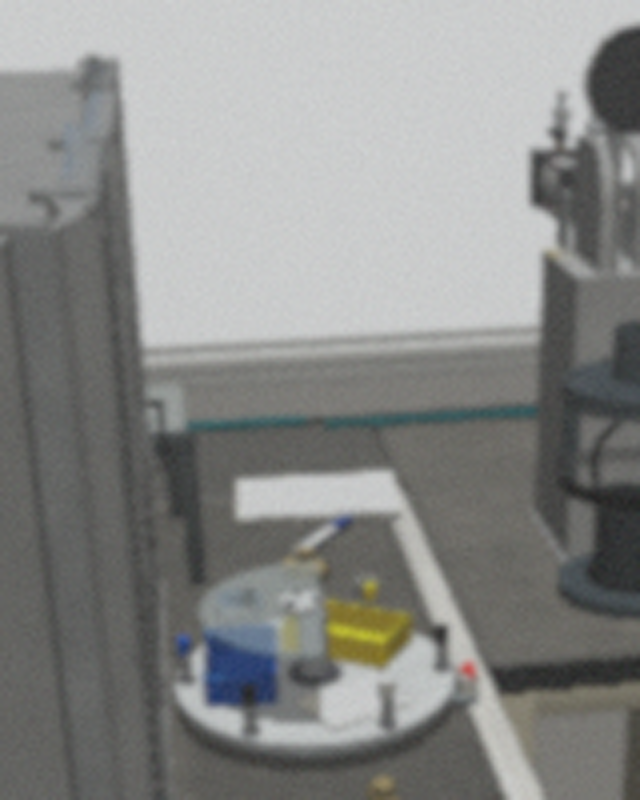

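Run:
```python
from h import *
print(tri((430,163.5),(271,127)),tri((419,177),(281,174.5)))
```

```text
[ 737.04067743 -351.21157816  218.43011092] [ 731.399849   -354.62123894    1.96737019]
```

```bash
python3 -m jog '{"xyz":[[0.41,-0.94,0],[0.41,-0.94,0],[0.41,-0.94,0],[0.41,-0.94,0],[0.41,-0.94,0],[0.41,-0.94,0],[0.41,-0.94,0],[0.41,-0.94,0],[0.41,-0.94,0],[0.41,-0.94,0]],"angular":[[0,0,-0.6],[0,0,-0.6],[0,0,-0.6],[0,0,-0.6],[0,0,-0.6],[0,0,-0.6],[0,0,-0.6],[0,0,-0.6],[0,0,-0.6],[0,0,-0.6]]}' -0.1; python3 -m jog '{"xyz":[[0.41,-0.94,-0.3],[0.41,-0.94,-0.3],[0.41,-0.94,-0.3],[0.41,-0.6,-0.3],[0.2,-0.3,-0.3],[0,0,0]],"angular":[[0,0,-0.6],[0,0,-0.6],[0,0,-0.6],[0,0,-0.6],[0,0,-0.6],[0,0,0]]}';python3 - <<'E'
from h import *
s=grab("side","m");crop(s,"s14",270,130,350,190,8);t=grab("top","m_t");crop(t,"t14",300,140,440,240,5)
E
```

```text
time: 30.3
tool_pos: [568.4, -278.9, 115.3]
tcp_rot: [-3.128, 0.013, -0.507]
contact_force: [1.2, 0.0, 1.1]
grip_width: 50.5
time: 30.9
tool_pos: [604.0, -357.6, 75.5]
tcp_rot: [-3.129, 0.022, -0.838]
contact_force: [-0.4, -0.1, -0.7]
grip_width: 50.8
```

View pics/s14.png

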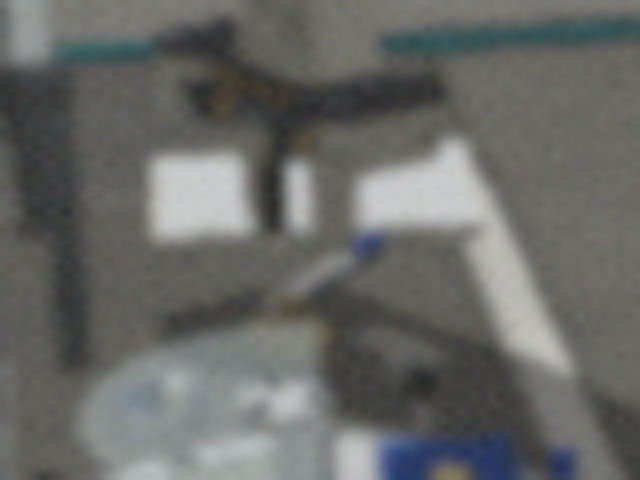

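View pics/t14.png

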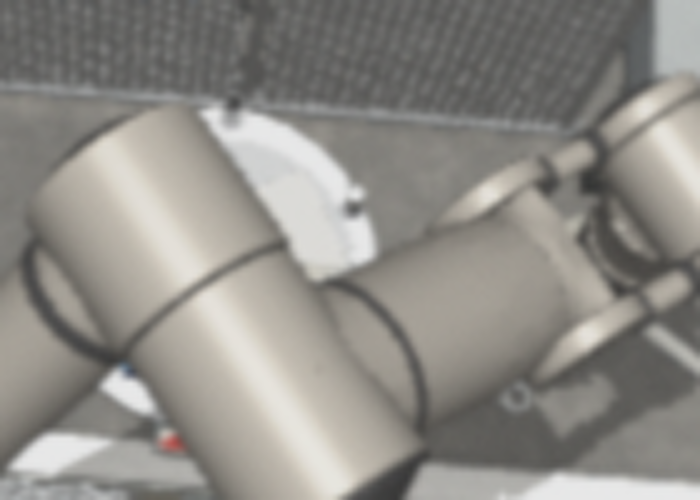

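Run:
```python
from h import *
im=cv2.imread("pics/m_t_raw.png")[:,:,::-1];crop(im,"t15",400,120,500,240,5)
for z in(230,280,330): print(z,[pix("top",p,z)[:2].round() for p in((439,155),(425,162))])
```

```text
230 [array([ 755., -374.]), array([ 710., -332.])]
280 [array([ 732., -367.]), array([ 689., -326.])]
330 [array([ 709., -359.]), array([ 667., -320.])]
```

View pics/t15.png

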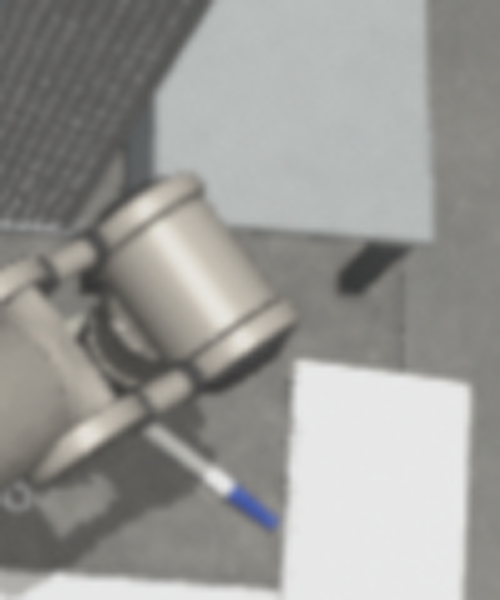

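Run:
```python
from h import *
im=cv2.imread("pics/m_raw.png")[:,:,::-1];crop(im,"s15",200,20,420,200,3.5)
```

View pics/s15.png

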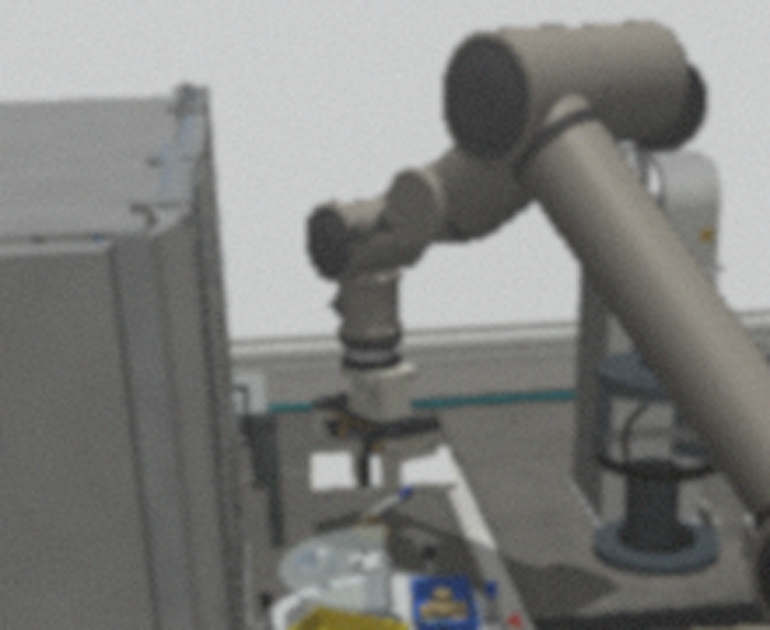

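Run:
```python
from h import *
print(tri((432,157),(293.4,88.6)),tri((432,157),(292.5,99)))
```

```text
[ 653.11792537 -329.83676233  395.70690537] [ 665.4218319  -335.5365396   354.80213417]
```

```bash
python3 -m jog '{"xyz":[[0.5,-0.9,-0.3],[0.03,-0.05,-0.6],[0,0,-0.6],[0,0,-0.4],[0,0,0]],"angular":[[-0.12,-0.03,0],[-0.12,-0.02,0],[0,0,0],[0,0,0],[0,0,0]]}';python3 - <<'E'
from h import *
s=grab("side","n");crop(s,"s16",280,140,350,190,10);print(proj("side",[614.6,-376.5,14]),proj("side",[614.6,-376.5,35]))
E
```

```text
time: 31.5
tool_pos: [614.9, -373.7, 38.8]
tcp_rot: [3.141, -0.001, -0.827]
contact_force: [0.1, -0.2, -0.1]
grip_width: 50.5
[[305.95395866 170.71419951]] [[305.78027251 166.46452123]]
```

View pics/s16.png

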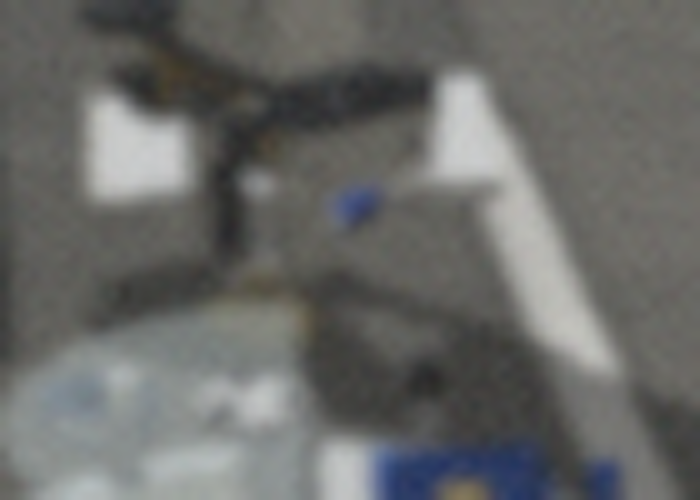

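Stem sits between the fingers (about (262,270) in the crop). Lower and grip.

```bash
python3 -m jog '{"xyz":[[0,-0.12,-0.5],[0,-0.03,-0.2],[0,0,0]],"angular":[[0,0,0],[0,0,0],[0,0,0]]}';  python3 -m jog '{"xyz":[[0,0,0],[0,0,0],[0,0,0],[0,0,0],[0,0,0]],"angular":[[0,0,0],[0,0,0],[0,0,0],[0,0,0],[0,0,0]]}' 1
```

```text
time: 31.85
tool_pos: [615.6, -377.3, 25.7]
tcp_rot: [-3.141, -0.004, -0.827]
contact_force: [-0.1, -0.1, 0.3]
grip_width: 50.5
time: 32.35
tool_pos: [616.0, -377.7, 26.5]
tcp_rot: [-3.141, -0.005, -0.827]
contact_force: [0.7, 0.2, -1.3]
grip_width: 17.4
```

```bash
python3 -m jog '{"xyz":[[0,0,0.5],[0,0,1],[-0.1,0.2,1],[-0.3,0.6,1],[-0.42,0.9,1],[-0.42,0.9,0.5],[-0.42,0.9,0],[-0.42,0.9,0],[-0.42,0.9,0],[-0.42,0.9,0]],"angular":[[0,0,0],[0,0,0],[0,0,0],[0,0,0.5],[0,0,0.5],[0,0,0.5],[0,0,0.5],[0,0,0.5],[0,0,0.5],[0,0,0.5]]}'
```

```text
time: 33.35
tool_pos: [555.6, -251.8, 136.2]
tcp_rot: [3.141, -0.011, -0.449]
contact_force: [-0.1, -0.3, -1.0]
grip_width: 17.4
```

```bash
python3 -m jog '{"xyz":[[-0.45,0.95,0],[-0.45,0.95,0],[-0.45,0.95,0],[-0.45,0.95,0],[-0.45,0.95,0],[-0.4,0.85,0],[0,0,0]],"angular":[[0,0,0.5],[0,0,0.5],[0,0,0.5],[0,0,0.5],[0,0,0.5],[0,0,0.4],[0,0,0]]}'
python3 - <<'E'
from h import *
t=grab("top","o_t");crop(t,"t16",290,140,390,240,6)
E
```

```text
time: 34.05
tool_pos: [499.9, -133.5, 142.4]
tcp_rot: [3.14, -0.017, -0.13]
contact_force: [0.4, -0.4, -1.2]
grip_width: 17.7
```

View pics/t16.png

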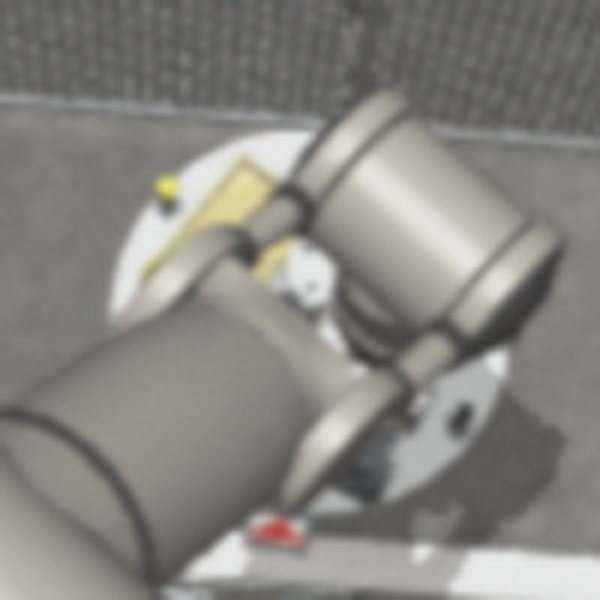

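```bash
python3 -m jog '{"xyz":[[-0.3,0.65,-0.5],[0,0.03,-1],[0,0,-1],[0,0,-0.7],[0,0,-0.4],[0,0,0]],"angular":[[0,0.1,0.3],[0,0.06,0.2],[0,0,0],[0,0,0],[0,0,0],[0,0,0]]}'
```

```text
time: 34.7
tool_pos: [495.2, -121.2, 67.1]
tcp_rot: [3.136, -0.002, -0.076]
contact_force: [-0.1, 0.5, -1.5]
grip_width: 17.7
```

```bash
python3 -m jog '{"xyz":[[-0.08,0.06,-0.2],[0,0,0]],"angular":[[0,0,0],[0,0,0]]}'; python3 -m jog '{"xyz":[[0,0,0],[0,0,0],[0,0,0],[0,0,0.4],[0,0,1],[0,0,1],[0,0,0.5]],"angular":[[0,0,0],[0,0,0],[0,0,0],[0,0,0],[0,0,0],[0,0,0],[0,0,0]]}' 0.3
python3 - <<'E'
from h import *
s=grab("side","p");crop(s,"s17",270,150,360,240,7)
E
```

```text
time: 34.9
tool_pos: [493.8, -120.1, 63.1]
tcp_rot: [3.136, -0.002, -0.076]
contact_force: [-0.7, -0.1, -0.2]
grip_width: 17.2
time: 35.6
tool_pos: [494.5, -120.4, 125.7]
tcp_rot: [3.135, -0.005, -0.076]
contact_force: [0.1, 0.4, -0.8]
grip_width: 31.6
```

View pics/s17.png

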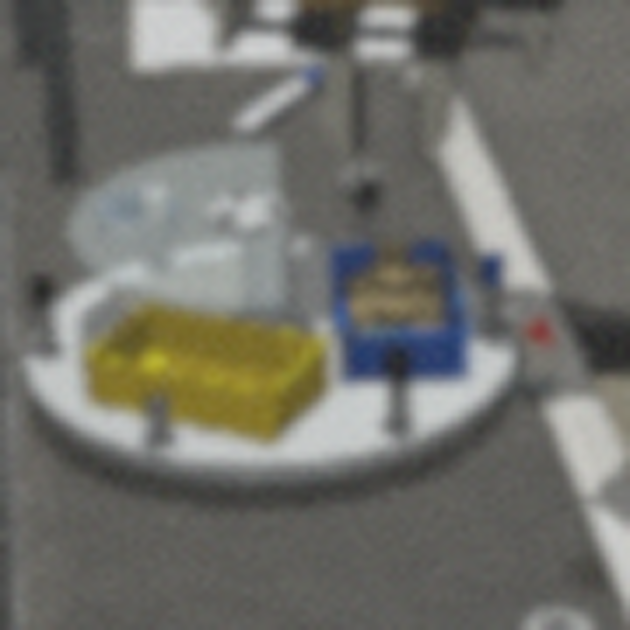

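```bash
python3 -m jog '{"xyz":[[-0.1,0.85,0],[-0.1,0.85,0],[-0.1,0.85,-0.2],[-0.1,0.85,-0.2],[-0.1,0.85,-0.2],[-0.1,0.85,-0.2],[-0.1,0.85,-0.2],[-0.1,0.5,0],[0,0,0]],"angular":[[0,0,0.9],[0,0,0.9],[0,0,0.9],[0,0,0.9],[0,0,0.9],[0,0,0.9],[0,0,0.9],[0,0,0.9],[0,0,0]]}' 0.42;python3 - <<'E'
from h import *
t=grab("top","q_t");crop(t,"t17",290,140,390,240,6)
E
```

```text
time: 36.55
tool_pos: [477.6, 12.4, 105.5]
tcp_rot: [3.135, -0.009, 0.706]
contact_force: [-0.7, -0.5, -0.8]
grip_width: 26.9
```

View pics/t17.png

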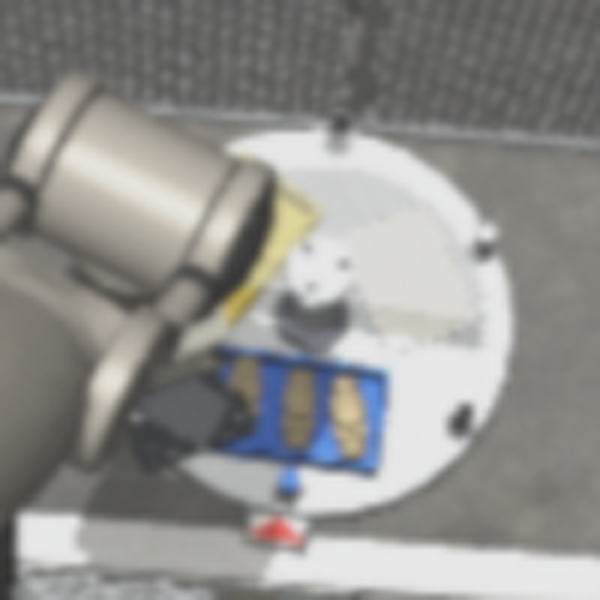

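```bash
python3 -m jog '{"xyz":[[-0.08,0.28,-0.2],[0,0,-0.6],[0,0,-0.6],[0,0,-0.6],[0,0,-0.4],[0,0,0]],"angular":[[0,0,0],[0,0,0],[0,0,0],[0,0,0],[0,0,0],[0,0,0]]}'
```

```text
time: 37.2
tool_pos: [476.8, 15.7, 55.2]
tcp_rot: [3.133, -0.01, 0.689]
contact_force: [-0.2, 0.1, 1.0]
grip_width: 26.8
```

```bash
python3 -m jog '{"xyz":[[-0.13,-0.1,0],[-0.25,-0.22,0],[-0.31,-0.29,0],[-0.29,-0.31,0],[-0.26,-0.34,0],[-0.23,-0.36,0],[-0.2,-0.38,0],[-0.17,-0.4,0],[-0.14,-0.41,0],[-0.11,-0.42,0]],"angular":[[0,0,0.3],[0,0,0.5],[0,0,0.62],[0,0,0.62],[0,0,0.62],[0,0,0.62],[0,0,0.62],[0,0,0.62],[0,0,0.62],[0,0,0.62]]}'
```

```text
time: 38.2
tool_pos: [437.2, -51.6, 58.7]
tcp_rot: [3.126, -0.014, 1.306]
contact_force: [0.5, 0.5, -1.0]
grip_width: 26.3
```

```bash
python3 -m jog '{"xyz":[[-0.09,-0.43,-0.03],[-0.06,-0.43,-0.03],[-0.03,-0.43,-0.03],[0,-0.43,-0.03],[0.05,-0.43,-0.03],[0.08,-0.42,-0.03],[0.11,-0.41,-0.03],[0.14,-0.41,-0.03],[0.17,-0.4,-0.03],[0.2,-0.38,-0.03]],"angular":[[0,0,0.62],[0,0,0.62],[0,0,0.62],[0,0,0.62],[0,0,0.62],[0,0,0.62],[0,0,0.62],[0,0,0.62],[0,0,0.62],[0,0,0.62]]}'
```

```text
time: 39.2
tool_pos: [450.9, -140.2, 57.5]
tcp_rot: [3.118, -0.012, 1.971]
contact_force: [0.1, 1.5, -0.6]
grip_width: 26.6
```

```bash
python3 -m jog '{"xyz":[[0.25,-0.35,-0.03],[0.27,-0.33,-0.03],[0.3,-0.31,-0.03],[0.32,-0.29,-0.03],[0.33,-0.27,0],[0.35,-0.25,0],[0.36,-0.22,0],[0.28,-0.15,0],[0.18,-0.08,0],[0.09,-0.04,0]],"angular":[[0,0,0.62],[0,0,0.62],[0,0,0.62],[0,0,0.62],[0,0,0.62],[0,0,0.62],[0,0,0.5],[0,0,0.4],[0,0,0.2],[0,0,0.1]]}'
```

```text
time: 40.2
tool_pos: [507.8, -190.3, 58.4]
tcp_rot: [3.118, -0.011, 2.497]
contact_force: [-0.6, -0.7, -0.3]
grip_width: 26.8
```

```bash
python3 -m jog '{"xyz":[[0.2,-0.03,0],[0.18,0,0],[0,0,0]],"angular":[[0,0,0],[0,0,0],[0,0,0]]}';python3 -m jog '{"xyz":[[0,0,0],[0,0,0],[0,0,0],[0,0,0]],"angular":[[0,0,0],[0,0,0],[0,0,0],[0,0,0]]}' 0.685
```

```text
time: 40.5
tool_pos: [515.8, -190.9, 58.7]
tcp_rot: [3.118, -0.011, 2.495]
contact_force: [0.1, 0.4, 0.8]
grip_width: 26.6
time: 40.9
tool_pos: [515.4, -190.3, 58.6]
tcp_rot: [3.118, -0.012, 2.495]
contact_force: [-0.5, 0.2, 0.5]
grip_width: 14.7
```

```bash
python3 -m jog '{"xyz":[[0,0,0],[0,0,0.4],[0,0,1],[0,0,1],[0.1,-0.6,0],[0.1,-0.8,0],[0.1,-0.8,0],[0.1,-0.8,0]],"angular":[[0,0,0],[0,0,0],[0,0,0],[0,0,0],[0,0,-0.5],[0,0,-0.5],[0,0,-0.5],[0,0,-0.5]]}' 0.4;python3 - <<'E'
from h import *
t=grab("top","r_t");crop(t,"t18",290,140,430,240,5);s=grab("side","r");crop(s,"s18",270,140,360,240,6)
t0=cv2.imread("pics/top0.png")[:,:,::-1]
for k,(x,y) in dict(A=(245,211),B=(270,213),Cn=(403,219)).items():
    g=t0[y-7:y+8,x-7:x+8].astype(float).mean(2);bg=np.median(g);w=np.clip(g-bg-25,0,None);ys,xs=np.mgrid[y-7:y+8,x-7:x+8]
    c=np.array([(w*xs).sum(),(w*ys).sum()])/w.sum();print(k,c.round(2),pix("top",c,13)[:2].round(1),(w>0).sum())
    print(g.astype(int)[::1] if 0 else '')
E
```

```text
time: 41.7
tool_pos: [524.1, -252.3, 111.9]
tcp_rot: [3.117, -0.01, 2.278]
contact_force: [0.6, -0.2, -0.1]
grip_width: 27.6
A [244.26 210.31] [356.8 271.7] 35

B [269.44 212.6 ] [382.5 172.3] 52

Cn [402.82 218.73] [ 539.7 -340.5] 30
```

View pics/t18.png

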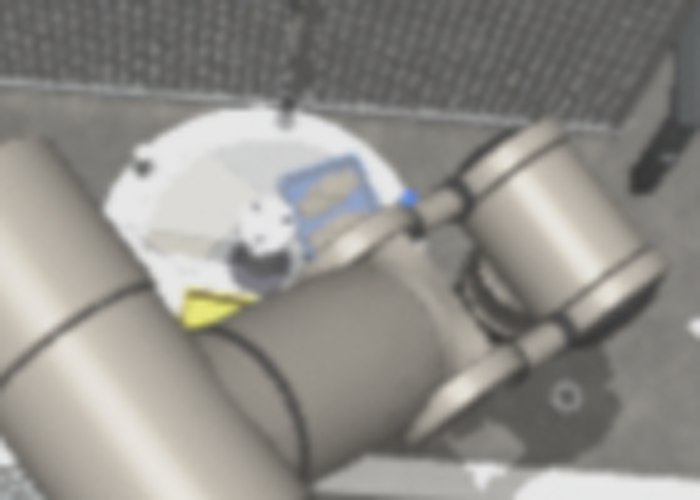

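View pics/s18.png

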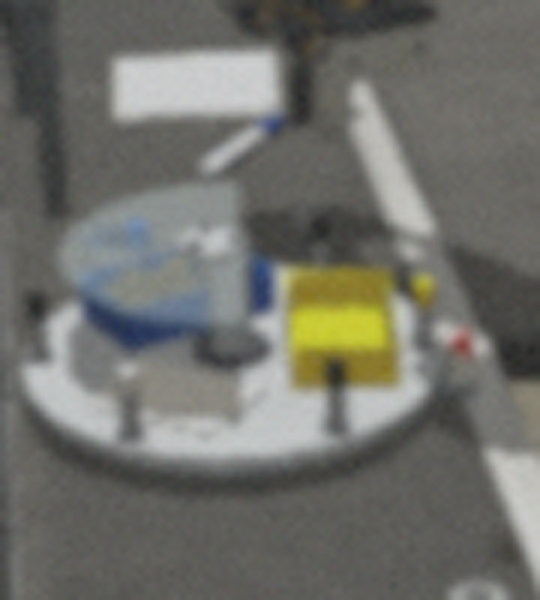

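Run:
```python
from h import *
t=cv2.imread("pics/r_t_raw.png")[:,:,::-1].copy();s=cv2.imread("pics/r_raw.png")[:,:,::-1].copy();p=cv2.imread("pics/p_raw.png")[:,:,::-1].copy()
b=wc(t,369,175,377,183,lambda r,g,b:b-r-40);print(b,ang(pix("top",b,72))-120)
y=wc(s,335,182,346,194,lambda r,g,b:np.minimum(r,g)-b-30);print("side yel",y,pix("side",y,70),ang(pix("side",y,70)))
b=wc(p,335,182,345,192,lambda r,g,b:b-r-30);print("side blue before",b,pix("side",b,70),ang(pix("side",b,70)))
```

```text
[371.30650155 179.00928793] 189.72298958850234
side yel [339.6557377  187.67213115] [436.54425813 -92.47491153  70.        ] 189.25948886961547
side blue before [339.35820896 188.11940299] [437.34154331 -88.4627241   70.        ] 187.42453966234257
```

Run:
```python
from h import *
t=cv2.imread("pics/r_t_raw.png")[:,:,::-1].copy();k=cv2.imread("pics/k_t_raw.png")[:,:,::-1].copy();d=cv2.imread("pics/d_t_raw.png")[:,:,::-1].copy();q=cv2.imread("pics/q_t_raw.png")[:,:,::-1].copy()
a=np.hstack([cv2.resize(x[150:178,332:362],None,fx=8,fy=8,interpolation=cv2.INTER_CUBIC) for x in(d,k,t)])
cv2.imwrite("pics/cmp.png",a[:,:,::-1])
for n,x in(("d",d),("k",k),("q",q),("t",t)):
    g=x[161:168,340:355].astype(float).mean(2);w=np.clip(110-g,0,None);ys,xs=np.mgrid[161:168,340:355];c=((w*xs).sum()/w.sum(),(w*ys).sum()/w.sum());print(n,np.round(c,2),ang(pix("top",c,60)))
```

```text
d [348.4 161. ] 6.656003454295208
k [346.35 161.  ] 10.37959229087133
q [346.35 161.  ] 10.37959229087133
t [347.23 161.  ] 8.765318374307943
```

View pics/cmp.png

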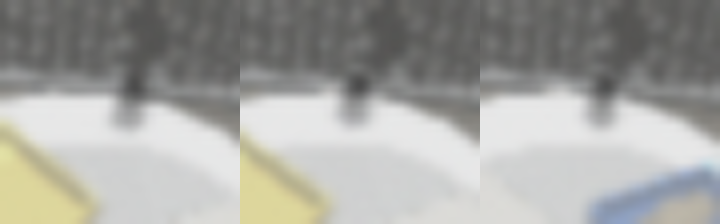

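```bash
python3 -m jog '{"xyz":[[0.15,-0.9,-0.2],[0.15,-0.9,-0.4],[0.15,-0.9,-0.4],[0.15,-0.8,-0.4],[0.1,-0.4,-0.4],[0,0,0]],"angular":[[-0.1,0.08,-0.7],[-0.1,0.07,-0.7],[0,0,-0.7],[0,0,-0.7],[0,0,-0.7],[0,0,0]]}' -0.2;python3 - <<'E'
from h import *
t=grab("top","u_t");crop(t,"t19",360,170,450,250,7);s=grab("side","u");crop(s,"s19",290,130,360,190,8)
print(proj("side",[539.7,-340.5,6]))
E
```

```text
time: 42.4
tool_pos: [537.3, -332.1, 73.6]
tcp_rot: [-3.139, -0.005, 1.902]
contact_force: [-0.3, -0.2, 1.0]
grip_width: 55.2
[[321.20911626 175.99170599]]
```

View pics/t19.png

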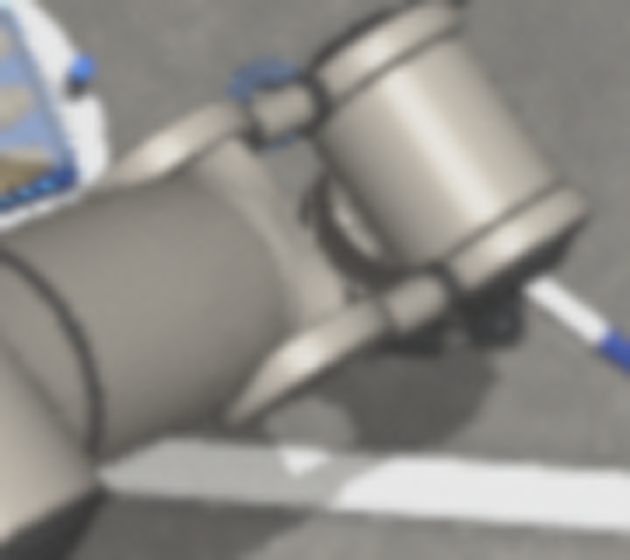

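View pics/s19.png

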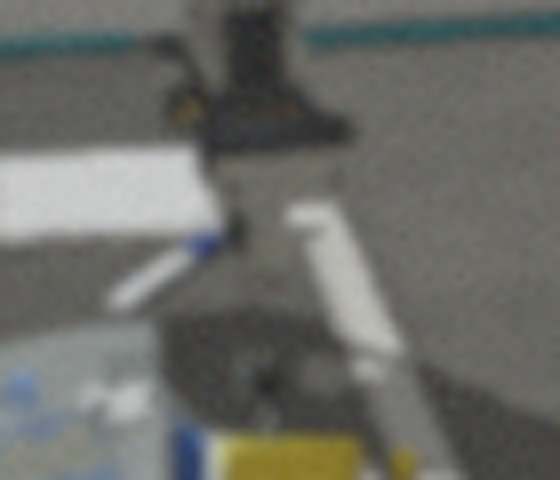

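```bash
python3 -m jog '{"xyz":[[0.15,-0.4,-0.5],[0,0,-0.8],[0,0,-0.8],[0,0,-0.6],[0,0,-0.4],[0,0,0]],"angular":[[0,0,0],[0,0,0],[0,0,0],[0,0,0],[0,0,0],[0,0,0]]}'
```

```text
time: 43.1
tool_pos: [542.4, -338.8, 11.5]
tcp_rot: [3.141, -0.001, 1.916]
contact_force: [-1.9, -0.9, 0.0]
grip_width: 55.1
```

```bash
python3 -m jog '{"xyz":[[-0.08,-0.1,-0.3],[0,0,-0.1],[0,0,0]],"angular":[[0,0,0],[0,0,0],[0,0,0]]}';  python3 -m jog '{"xyz":[[0,0,0],[0,0,0],[0,0,0],[0,0,0],[0,0,0]],"angular":[[0,0,0],[0,0,0],[0,0,0],[0,0,0],[0,0,0]]}' 1
```

```text
time: 43.4
tool_pos: [541.3, -341.5, 3.9]
tcp_rot: [3.14, 0.001, 1.916]
contact_force: [0.7, -0.3, 0.5]
grip_width: 55.4
time: 43.9
tool_pos: [542.0, -342.0, 5.4]
tcp_rot: [3.139, 0.003, 1.916]
contact_force: [-0.1, 0.2, 0.6]
grip_width: 22.8
```

```bash
python3 -m jog '{"xyz":[[0,0,0.5],[0,0,1],[0,0.2,1],[-0.15,0.6,1],[-0.17,0.95,1],[-0.17,0.95,0.6],[-0.17,0.95,0],[-0.17,0.95,0],[-0.17,0.95,0],[-0.17,0.95,0]],"angular":[[0,0,0],[0,0,0],[0,0,0],[0,0,-0.2],[0,0,-0.2],[0,0,-0.2],[0,0,-0.2],[0,0,-0.2],[0,0,-0.2],[0,0,-0.2]]}'
```

```text
time: 44.9
tool_pos: [518.3, -210.4, 118.5]
tcp_rot: [3.133, 0.008, 1.761]
contact_force: [1.1, -0.3, -0.5]
grip_width: 23.2
```

```bash
python3 -m jog '{"xyz":[[-0.17,0.95,0],[-0.17,0.95,0],[-0.17,0.95,0],[-0.17,0.95,0],[-0.1,0.6,0],[0,0,0]],"angular":[[0,0,0],[0,0,0],[0,0,0],[0,0,0],[0,0,0],[0,0,0]]}'
```

```text
time: 45.5
tool_pos: [501.7, -115.6, 122.0]
tcp_rot: [3.13, 0.01, 1.765]
contact_force: [-0.1, -0.4, -0.8]
grip_width: 23.0
```

```bash
python3 -m jog '{"xyz":[[-0.08,0.65,-0.6],[0,0.02,-0.9],[0,0,-0.9],[0,0,-0.7],[0,0,-0.4],[0,0,0]],"angular":[[0,0,0],[0,0,0],[0,0,0],[0,0,0],[0,0,0],[0,0,0]]}'
python3 - <<'E'
from h import *
s=grab("side","v");crop(s,"s20",290,150,360,210,8)
E
```

```text
time: 46.1
tool_pos: [502.9, -105.3, 51.8]
tcp_rot: [3.124, 0.015, 1.766]
contact_force: [-0.2, 0.2, 0.9]
grip_width: 23.0
```

View pics/s20.png

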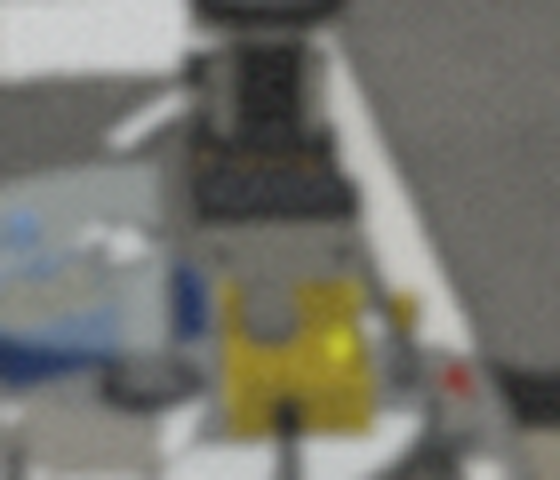

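```bash
python3 -m jog '{"xyz":[[-0.08,0.28,-0.15],[0,0,0]],"angular":[[0,0,0],[0,0,0]]}'; python3 -m jog '{"xyz":[[0,0,0],[0,0,0],[0,0,0],[0,0,0.4],[0,0,1],[0,0,1],[0,0,0.5]],"angular":[[0,0,0],[0,0,0],[0,0,0],[0,0,0],[0,0,0],[0,0,0],[0,0,0]]}' 0.3
python3 - <<'E'
from h import *
s=grab("side","w");crop(s,"s21",290,150,360,210,8)
E
```

```text
time: 46.35
tool_pos: [502.3, -100.1, 50.3]
tcp_rot: [3.122, 0.017, 1.765]
contact_force: [0.3, -0.9, 0.2]
grip_width: 23.0
time: 47.05
tool_pos: [502.4, -100.0, 111.9]
tcp_rot: [3.122, 0.017, 1.766]
contact_force: [-0.6, -0.5, 0.0]
grip_width: 32.0
```

View pics/s21.png

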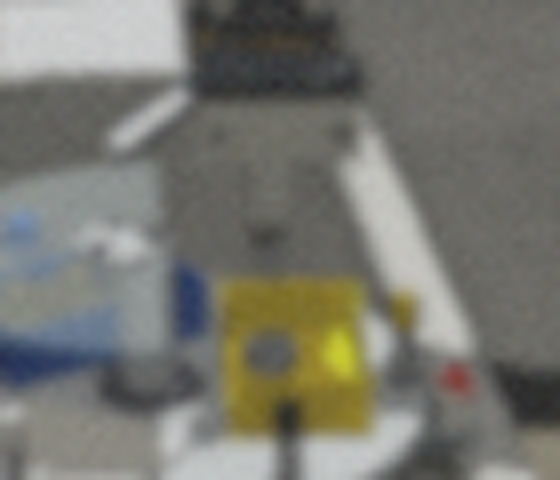

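```bash
python3 -m jog '{"xyz":[[-0.42,0.95,0],[-0.42,0.95,0],[-0.42,0.95,0],[-0.42,0.95,0],[-0.42,0.95,0],[-0.42,0.95,0],[-0.42,0.95,-0.2],[-0.42,0.95,-0.2],[-0.42,0.95,-0.2],[-0.42,0.95,-0.2]],"angular":[[0.06,0.11,0],[0.06,0.11,0],[0,0,0],[0,0,0],[0,0,0],[0,0,0],[0,0,0],[0,0,0],[0,0,0],[0,0,0]]}' -0.3; python3 -m jog '{"xyz":[[-0.42,0.95,-0.3],[-0.42,0.95,-0.3],[-0.3,0.6,-0.3],[-0.1,0.3,-0.3],[0,0,0]],"angular":[[0,0,0],[0,0,0],[0,0,0],[0,0,0],[0,0,0]]}'
python3 - <<'E'
from h import *
t=grab("top","x_t");crop(t,"t22",220,150,400,240,4);s=grab("side","x");crop(s,"s22",320,200,380,280,7)
for k,(x,y) in dict(A=(245,211),B=(270,213)).items():
    g=t[y-7:y+8,x-7:x+8].astype(float).mean(2);bg=np.median(g);w=np.clip(g-bg-25,0,None);ys,xs=np.mgrid[y-7:y+8,x-7:x+8]
    c=np.array([(w*xs).sum(),(w*ys).sum()])/w.sum();print(k,c.round(2),pix("top",c,13)[:2].round(1),(w>0).sum())
r=wc(t,328,222,344,234,lambda r,g,b:r-np.maximum(g,b)-20);y=wc(t,332,217,342,223,lambda r,g,b:np.minimum(r,g)-b-30)
print(ang(pix("top",r,30)),ang(pix("top",y,72)))
E
```

```text
time: 48.1
tool_pos: [404.1, 105.5, 91.5]
tcp_rot: [-3.126, -0.006, 1.767]
contact_force: [-0.1, 0.0, -0.0]
grip_width: 59.5
time: 48.6
tool_pos: [368.2, 168.7, 63.4]
tcp_rot: [-3.114, -0.007, 1.774]
contact_force: [-0.1, 0.3, 0.6]
grip_width: 59.1
A [nan nan] [nan nan] 0
B [268.49 210.22] [390.4 179.6] 85
190.3513552519126 189.69791349636665<stdin>:5: RuntimeWarning: invalid value encountered in divide
```

View pics/t22.png

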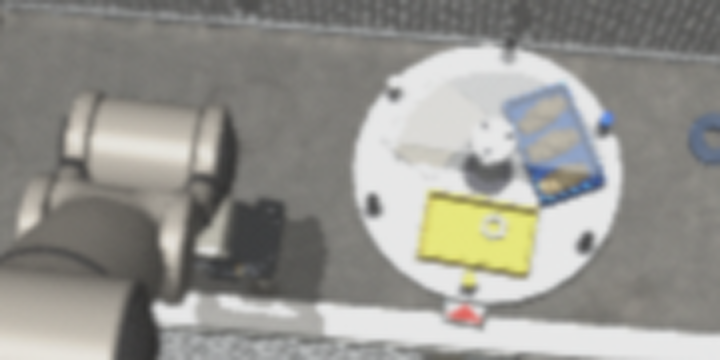

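View pics/s22.png

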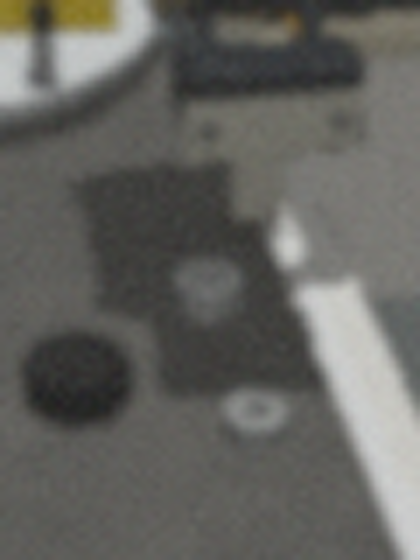

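Run:
```python
from h import *
for p in((349.6,239.8),(356.2,258)): print(pix("side",p,10))
for n in("side0","c_raw"):
  s=cv2.imread(f"pics/{n}.png")[:,:,::-1]
  for (x,y) in((350,240),(356,258)):
    g=s[y-6:y+7,x-8:x+9].astype(float).mean(2);bg=np.median(g);w=np.clip(g-bg-25,0,None);ys,xs=np.mgrid[y-6:y+7,x-8:x+9];c=np.array([(w*xs).sum(),(w*ys).sum()])/w.sum();print(c,pix("side",c,13)[:2])
```

```text
[382.59911735 169.69619875  10.        ]
[357.14399785 266.32035157  10.        ]
[349.64526615 239.45225518] [382.34622693 172.21707909]
[356.03867403 258.57320442] [357.38099353 273.36953631]
[349.64040816 239.47755102] [382.35309694 172.36608305]
[355.76058201 258.53042328] [358.21210247 273.24030928]
```

```bash
python3 -m jog '{"xyz":[[0.65,0.15,-0.3],[0,0,-0.8],[0,0,-0.8],[0,0,-0.5],[0,0,-0.2],[0,0,0]],"angular":[[0.02,-0.12,0],[0.02,-0.12,0],[0,0,0],[0,0,0],[0,0,0],[0,0,0]]}'
```

```text
time: 49.3
tool_pos: [390.9, 169.5, 10.5]
tcp_rot: [3.131, -0.006, 1.768]
contact_force: [-0.2, 0.9, -0.4]
grip_width: 60.0
```

```bash
python3 -m jog '{"xyz":[[-0.38,0.1,-0.2],[0,0,-0.12],[0,0,0]],"angular":[[0,0,0],[0,0,0],[0,0,0]]}'
```

```text
time: 49.6
tool_pos: [384.1, 171.6, 4.4]
tcp_rot: [3.128, -0.006, 1.766]
contact_force: [-0.2, -0.1, 0.7]
grip_width: 60.0
```

```bash
python3 -m jog '{"xyz":[[0,0,0],[0,0,0],[0,0,0],[0,0,0],[0,0,0]],"angular":[[0,0,0],[0,0,0],[0,0,0],[0,0,0],[0,0,0]]}' 1 && python3 -m jog '{"xyz":[[0,0,0.5],[0,0,1],[0,0,1],[0.2,-0.4,1],[0.4,-0.9,1],[0.42,-0.95,0.6],[0.42,-0.95,0],[0.42,-0.95,0],[0.42,-0.95,0],[0.42,-0.95,0]],"angular":[[0,0,0],[0,0,0],[0,0,0],[0,0,0],[0,0,0],[0,0,0],[0,0,0],[0,0,0],[0,0,0],[0,0,0]]}'
```

```text
time: 50.1
tool_pos: [384.7, 171.9, 5.2]
tcp_rot: [3.126, -0.006, 1.767]
contact_force: [-0.4, 0.1, 0.7]
grip_width: 28.5
time: 51.1
tool_pos: [438.3, 47.9, 118.0]
tcp_rot: [3.123, -0.005, 1.772]
contact_force: [0.3, -1.0, -0.2]
grip_width: 29.1
```

```bash
python3 -m jog '{"xyz":[[0.47,-0.97,0],[0.47,-0.97,0],[0.47,-0.97,0],[0.47,-0.97,0],[0.47,-0.97,0],[0.3,-0.6,0],[0,0,0]],"angular":[[0,0,0],[0,0,0],[0,0,0],[0,0,0],[0,0,0],[0,0,0],[0,0,0]]}'
```

```text
time: 51.8
tool_pos: [493.1, -67.7, 122.8]
tcp_rot: [3.12, -0.003, 1.769]
contact_force: [-0.4, -0.1, -0.2]
grip_width: 28.4
```

```bash
python3 -m jog '{"xyz":[[0.05,-0.15,-0.6],[0,0,-0.9],[0,0,-0.9],[0,0,-0.7],[0,0,-0.3],[0,0,0]],"angular":[[0,0.12,0],[0,0.1,0],[0,0,0],[0,0,0],[0,0,0],[0,0,0]]}'
```

```text
time: 52.4
tool_pos: [491.0, -66.5, 50.2]
tcp_rot: [-3.134, -0.011, 1.772]
contact_force: [0.8, 0.3, -0.3]
grip_width: 29.1
```

```bash
python3 -m jog '{"xyz":[[0.17,-0.22,-0.05],[0,0,0]],"angular":[[0,0,0],[0,0,0]]}'; python3 -m jog '{"xyz":[[0,0,0],[0,0,0],[0,0,0],[0,0,0.4],[0,0,1],[0,0,1],[0,0,0.5]],"angular":[[0,0,0],[0,0,0],[0,0,0],[0,0,0],[0,0,0],[0,0,0],[0,0,0]]}' 0.22
python3 - <<'E'
from h import *
s=grab("side","y");crop(s,"s23",290,150,380,270,6)
E
```

```text
time: 52.6
tool_pos: [494.8, -70.7, 49.6]
tcp_rot: [-3.134, -0.011, 1.773]
contact_force: [0.2, -0.2, -0.5]
grip_width: 28.4
time: 53.3
tool_pos: [494.9, -70.9, 111.6]
tcp_rot: [-3.135, -0.011, 1.772]
contact_force: [0.1, 0.1, -0.4]
grip_width: 35.6
```

View pics/s23.png

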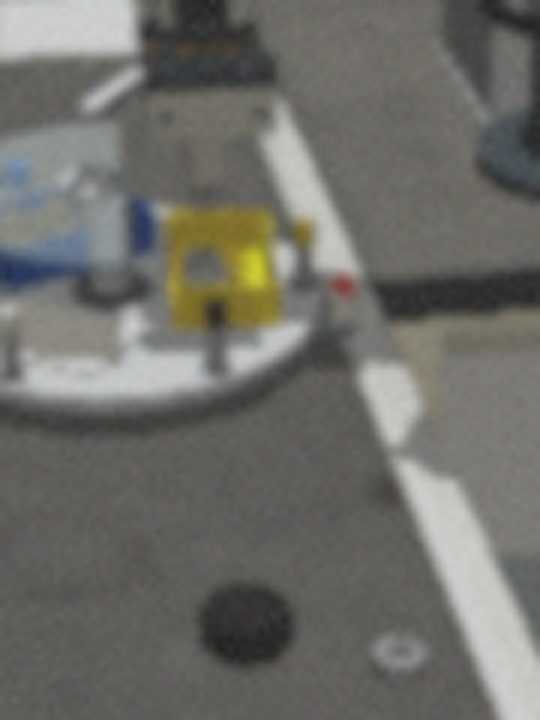

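```bash
python3 -m jog '{"xyz":[[-0.38,0.95,0],[-0.38,0.95,0],[-0.38,0.95,0],[-0.38,0.95,0],[-0.38,0.95,0],[-0.38,0.95,0],[-0.38,0.95,0],[-0.38,0.95,0],[-0.38,0.95,0],[-0.38,0.95,0]],"angular":[[0,0,0],[0,0,0],[0,0,0],[0,0,0],[0,0,0],[0,0,0],[0,0,0],[0,0,0],[0,0,0],[0,0,0]]}' -0.2; python3 -m jog '{"xyz":[[-0.38,0.95,0],[-0.38,0.95,0],[-0.38,0.95,-0.3],[-0.38,0.95,-0.3],[-0.38,0.95,-0.3],[-0.3,0.6,-0.3],[0,0,0]],"angular":[[0,0,0],[0,0,0],[0,0,0],[0,0,0],[0,0,0],[0,0,0],[0,0,0]]}'
python3 - <<'E'
from h import *
t=grab("top","z_t");crop(t,"t24",220,140,400,240,4);s=grab("side","z");crop(s,"s24",320,220,390,290,7)
E
```

```text
time: 54.35
tool_pos: [416.1, 123.2, 111.5]
tcp_rot: [-3.137, -0.008, 1.767]
contact_force: [0.3, 0.8, 0.2]
grip_width: 55.1
time: 55.05
tool_pos: [367.8, 235.7, 85.3]
tcp_rot: [-3.136, -0.008, 1.77]
contact_force: [-0.5, -1.3, 0.7]
grip_width: 54.7
```

View pics/t24.png

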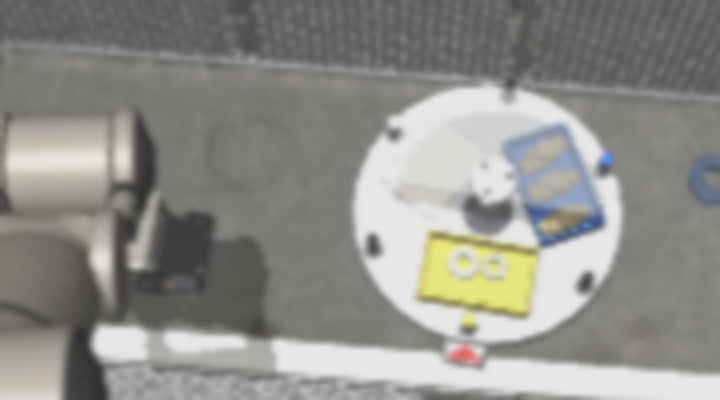

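View pics/s24.png

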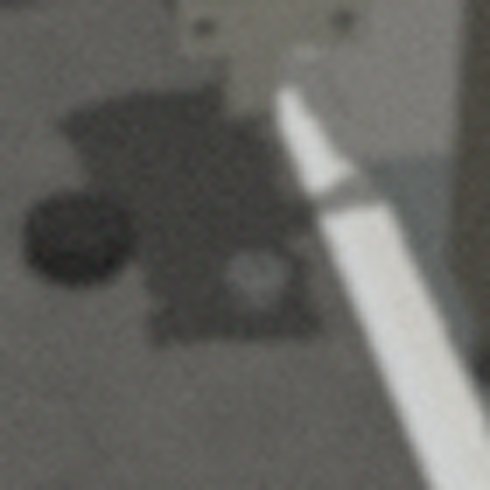

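```bash
python3 -m jog '{"xyz":[[-0.25,0.9,-0.3],[-0.2,0.8,-0.5],[0,0,-0.9],[0,0,-0.9],[0,0,-0.7],[0,0,-0.3],[0,0,0]],"angular":[[0,0,0],[0,0,0],[0,0,0],[0,0,0],[0,0,0],[0,0,0],[0,0,0]]}'
```

```text
time: 55.85
tool_pos: [365.6, 266.3, 14.4]
tcp_rot: [3.138, -0.009, 1.762]
contact_force: [-0.1, 0.1, 0.9]
grip_width: 55.0
```

```bash
python3 -m jog '{"xyz":[[-0.4,0.26,-0.2],[0,0,-0.2],[0,0,-0.1],[0,0,0]],"angular":[[0,0,0],[0,0,0],[0,0,0],[0,0,0]]}'
```

```text
time: 56.25
tool_pos: [358.4, 271.9, 5.4]
tcp_rot: [3.135, -0.01, 1.761]
contact_force: [-0.3, 0.2, 0.5]
grip_width: 54.9
```

```bash
python3 -m jog '{"xyz":[[0,0,-0.1],[0,0,0],[0,0,0],[0,0,0],[0,0,0],[0,0,0]],"angular":[[0,0,0],[0,0,0],[0,0,0],[0,0,0],[0,0,0],[0,0,0]]}' 1 && python3 -m jog '{"xyz":[[0,0,0.5],[0,0,1],[0,0,1],[0.2,-0.4,1],[0.35,-0.9,1],[0.38,-0.95,0.6],[0.38,-0.95,0],[0.38,-0.95,0],[0.38,-0.95,0],[0.38,-0.95,0]],"angular":[[0,0,0],[0,0,0],[0,0,0],[0,0,0],[0,0,0],[0,0,0],[0,0,0],[0,0,0],[0,0,0],[0,0,0]]}'
```

```text
time: 56.85
tool_pos: [358.9, 272.2, 3.8]
tcp_rot: [3.133, -0.01, 1.762]
contact_force: [0.6, -1.0, -0.7]
grip_width: 23.2
time: 57.85
tool_pos: [408.2, 148.3, 116.7]
tcp_rot: [3.128, -0.01, 1.767]
contact_force: [-0.1, -0.1, -0.1]
grip_width: 22.9
```

```bash
python3 -m jog '{"xyz":[[0.26,-0.95,0],[0.26,-0.95,0],[0.26,-0.95,0],[0.26,-0.95,0],[0.26,-0.95,0],[0.26,-0.95,0],[0.26,-0.95,0],[0.26,-0.95,0],[0.26,-0.95,0],[0.26,-0.95,0]],"angular":[[0,0,0],[0,0,0],[0,0,0],[0,0,0],[0,0,0],[0,0,0],[0,0,0],[0,0,0],[0,0,0],[0,0,0]]}'; python3 -m jog '{"xyz":[[0.26,-0.95,0],[0.2,-0.8,-0.2],[0,0,-0.5],[0,0,0]],"angular":[[0,0.1,0],[0,0.1,0],[0,0,0],[0,0,0]]}'
```

```text
time: 58.85
tool_pos: [461.4, -49.9, 124.4]
tcp_rot: [3.122, -0.009, 1.766]
contact_force: [0.4, 0.1, -0.6]
grip_width: 23.0
time: 59.25
tool_pos: [471.1, -88.4, 111.4]
tcp_rot: [-3.141, -0.012, 1.763]
contact_force: [-0.0, 0.5, 0.1]
grip_width: 23.1
```

```bash
python3 -m jog '{"xyz":[[0.1,-0.15,-0.6],[0,0,-0.9],[0,0,-0.9],[0,0,-0.6],[0,0,0]],"angular":[[0,0,0],[0,0,0],[0,0,0],[0,0,0],[0,0,0]]}'
```

```text
time: 59.75
tool_pos: [472.5, -88.3, 47.0]
tcp_rot: [3.142, -0.012, 1.767]
contact_force: [1.6, -0.0, -0.5]
grip_width: 23.1
```

```bash
python3 -m jog '{"xyz":[[0,-0.13,0],[0,0,0]],"angular":[[0,0,0],[0,0,0]]}'; python3 -m jog '{"xyz":[[0,0,0],[0,0,0],[0,0,0],[0,0,0.4],[0,0,1],[0,0,1],[0,0,0.5]],"angular":[[0,0,0],[0,0,0],[0,0,0],[0,0,0],[0,0,0],[0,0,0],[0,0,0]]}' 0.3
python3 - <<'E'
from h import *
s=grab("side","aa");crop(s,"s25",290,150,380,270,6)
E
```

```text
time: 59.95
tool_pos: [472.9, -90.2, 47.1]
tcp_rot: [3.141, -0.013, 1.768]
contact_force: [0.2, -0.3, -0.8]
grip_width: 23.2
time: 60.65
tool_pos: [471.2, -89.9, 108.5]
tcp_rot: [-3.139, -0.014, 1.768]
contact_force: [-0.6, -0.1, -0.1]
grip_width: 32.2
```

View pics/s25.png

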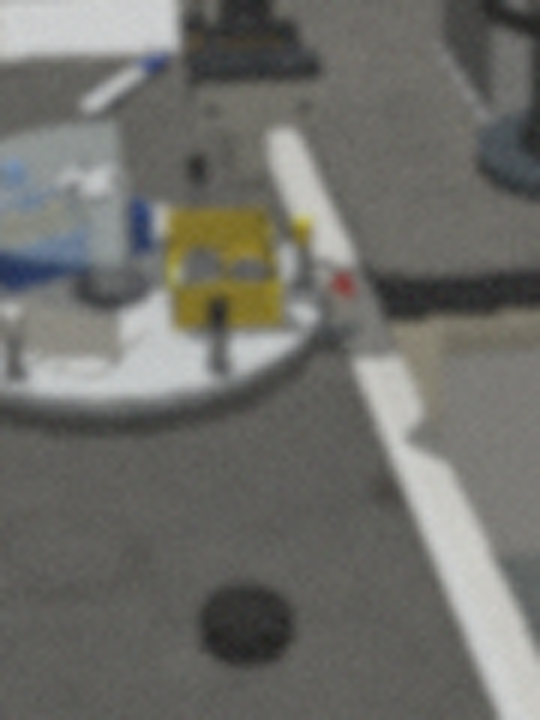

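```bash
python3 -m jog '{"xyz":[[0.04,0.54,0],[0.04,0.54,0],[0.04,0.54,0],[0.04,0.54,0],[0.04,0.54,0],[0.04,0.54,0],[0.04,0.54,0],[0.04,0.54,0],[0.04,0.54,0],[0.04,0.5,0]],"angular":[[0,0,-1],[0,0,-1],[0,0,-1],[0,0,-1],[0,0,-1],[0,0,-1],[0,0,-1],[0,0,-1],[0,0,-1],[0,0,-1]]}' 0.42;  python3 - <<'E'
from h import *
t=grab("top","bb_t");crop(t,"t26",290,140,390,240,6)
E
```

```text
time: 61.7
tool_pos: [478.1, 19.9, 107.8]
tcp_rot: [-3.139, -0.01, 0.676]
contact_force: [-0.3, 0.6, 0.5]
grip_width: 26.7
```

View pics/t26.png

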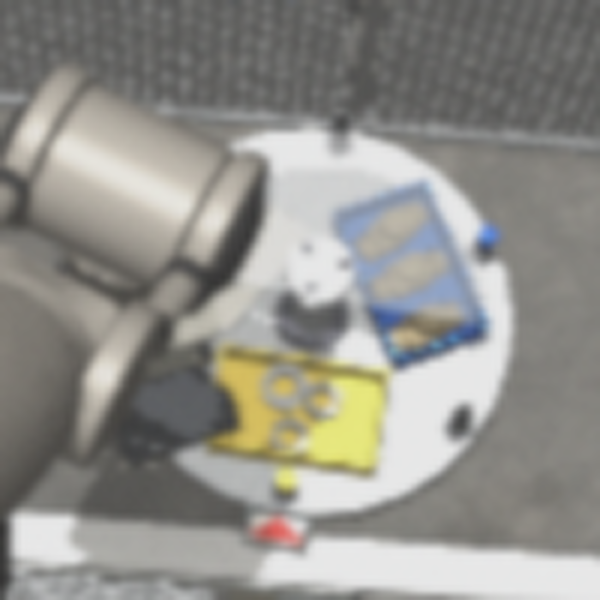

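```bash
python3 -m jog '{"xyz":[[0,0,-0.3],[0,0,-0.6],[0,0,-0.6],[0,0,-0.6],[0,0,-0.4],[0,0,0]],"angular":[[0,0,0],[0,0,0],[0,0,0],[0,0,0],[0,0,0],[0,0,0]]}'
python3 - <<'E'
from h import *
t=cv2.imread("pics/bb_t_raw.png")[:,:,::-1].copy()
y=wc(t,332,216,343,224,lambda r,g,b:np.minimum(r,g)-b-30);b=wc(t,367,174,376,183,lambda r,g,b:b-r-40)
print(ang(pix("top",y,72)),ang(pix("top",b,72))-120)
E
```

```text
time: 62.35
tool_pos: [476.9, 19.5, 53.6]
tcp_rot: [-3.138, -0.009, 0.686]
contact_force: [-0.4, -0.8, 0.1]
grip_width: 26.4
191.50653839072558 190.33246820710548
```

```bash
python3 -m jog '{"xyz":[[-0.13,-0.12,0],[-0.25,-0.24,0],[-0.31,-0.29,0],[-0.29,-0.31,0],[-0.26,-0.34,0],[-0.23,-0.36,0],[-0.2,-0.38,0],[-0.17,-0.4,0],[-0.14,-0.41,0],[-0.11,-0.42,0]],"angular":[[0,0,0.3],[0,0,0.5],[0,0,0.62],[0,0,0.62],[0,0,0.62],[0,0,0.62],[0,0,0.62],[0,0,0.62],[0,0,0.62],[0,0,0.62]]}'
```

```text
time: 63.35
tool_pos: [435.9, -49.3, 55.9]
tcp_rot: [3.14, -0.012, 1.324]
contact_force: [0.7, 0.4, -0.3]
grip_width: 26.8
```

```bash
python3 -m jog '{"xyz":[[-0.08,-0.43,-0.03],[-0.05,-0.43,-0.03],[-0.02,-0.43,-0.03],[0.01,-0.43,-0.03],[0.05,-0.43,-0.03],[0.08,-0.42,-0.03],[0.11,-0.41,0],[0.14,-0.41,0],[0.17,-0.4,0],[0.2,-0.38,0]],"angular":[[0,0,0.62],[0,0,0.62],[0,0,0.62],[0,0,0.62],[0,0,0.62],[0,0,0.62],[0,0,0.62],[0,0,0.62],[0,0,0.62],[0,0,0.62]]}'
```

```text
time: 64.35
tool_pos: [448.6, -137.9, 55.6]
tcp_rot: [3.136, -0.011, 2.01]
contact_force: [-0.1, 0.4, -0.1]
grip_width: 26.6
```

```bash
python3 -m jog '{"xyz":[[0.26,-0.34,-0.02],[0.28,-0.32,-0.02],[0.31,-0.3,-0.02],[0.33,-0.28,-0.02],[0.34,-0.26,0],[0.36,-0.24,0],[0.37,-0.21,0],[0.28,-0.15,0],[0.18,-0.08,0],[0.09,-0.04,0]],"angular":[[0,0,0.6],[0,0,0.6],[0,0,0.6],[0,0,0.6],[0,0,0.6],[0,0,0.6],[0,0,0.4],[0,0,0.3],[0,0,0.2],[0,0,0.1]]}'
```

```text
time: 65.35
tool_pos: [505.3, -187.0, 56.2]
tcp_rot: [3.137, -0.012, 2.521]
contact_force: [0.2, 0.2, -0.8]
grip_width: 26.7
```

```bash
python3 -m jog '{"xyz":[[0.26,-0.1,0],[0.24,-0.06,0],[0,0,0]],"angular":[[0,0,0],[0,0,0],[0,0,0]]}';python3 -m jog '{"xyz":[[0,0,0],[0,0,0],[0,0,0],[0,0,0]],"angular":[[0,0,0],[0,0,0],[0,0,0],[0,0,0]]}' 0.685
```

```text
time: 65.65
tool_pos: [515.8, -190.5, 56.4]
tcp_rot: [3.137, -0.012, 2.521]
contact_force: [0.4, 0.4, -0.3]
grip_width: 26.5
time: 66.05
tool_pos: [515.5, -189.9, 56.3]
tcp_rot: [3.137, -0.013, 2.521]
contact_force: [-0.9, 0.6, 0.6]
grip_width: 14.6
```

Open, lift straight, and move back over the left side clear of the view.

```bash
python3 -m jog '{"xyz":[[0,0,0],[0,0,0.4],[0,0,1],[0,0,1],[0,0,1],[-0.2,0.9,0.3],[-0.2,0.95,0],[-0.2,0.95,0],[-0.2,0.95,0],[-0.2,0.95,0]],"angular":[[0,0,0],[0,0,0],[0,0,0],[0,0,0],[0,0,0],[0,0,-0.8],[0,0,-0.8],[0,0,-0.8],[0,0,-0.8],[0,0,-0.8]]}' 0.4; python3 -m jog '{"xyz":[[-0.2,0.95,0],[-0.2,0.95,0],[-0.2,0.95,0],[-0.2,0.95,0],[-0.2,0.95,0],[-0.2,0.95,0],[-0.2,0.95,0],[-0.2,0.95,0],[-0.2,0.95,0],[-0.2,0.95,0]],"angular":[[0,0,-0.3],[0,0,-0.3],[0,0,-0.3],[0,0,-0.3],[0,0,-0.3],[0,0,0],[0,0,0],[0,0,0],[0,0,0],[0,0,0]]}'
python3 - <<'E'
from h import *
t=grab("top","cc_t");crop(t,"t27",190,140,430,240,3);crop(t,"t28",300,150,390,240,7);s=grab("side","cc");crop(s,"s27",250,140,390,300,4)
y=wc(t,311,163,323,174,lambda r,g,b:np.minimum(r,g)-b-30);
for r in(ang(pix("top",wc(t,328,222,344,234,lambda r,g,b:r-np.maximum(g,b)-20),30)),): print("ptr",r)
cap(t,'blue');cap(t,'yel')
E
```

```text
time: 67.05
tool_pos: [496.3, -96.2, 138.9]
tcp_rot: [3.133, -0.006, 2.083]
contact_force: [-0.3, 0.7, 0.2]
grip_width: 27.2
time: 68.05
tool_pos: [456.0, 101.0, 146.5]
tcp_rot: [3.124, -0.0, 1.915]
contact_force: [0.4, -0.0, -0.5]
grip_width: 27.4
ptr 190.34853259469998
blue [317.8 170. ] 4 [599.3  43.7] r 124.5 ang 69.7
blue [324.2 190.7] 37 [527.   -9.2] r 70.1 ang 114.4
yel [371.5 179.5] 2 [ 634.1 -170.3] r 124.8 ang -51.3
yel [364.5 193. ] 2 [ 571.7 -161.4] r 89.8 ang -79.9
yel [360.4 196.5] 47 [ 552.7 -150.9] r 78.0 ang -92.4h.py:54: RuntimeWarning: invalid value encountered in divide
  ys,xs=np.mgrid[y0:y1,x0:x1];return np.array([(w*xs).sum(),(w*ys).sum()])/w.sum()
```

View pics/t28.png

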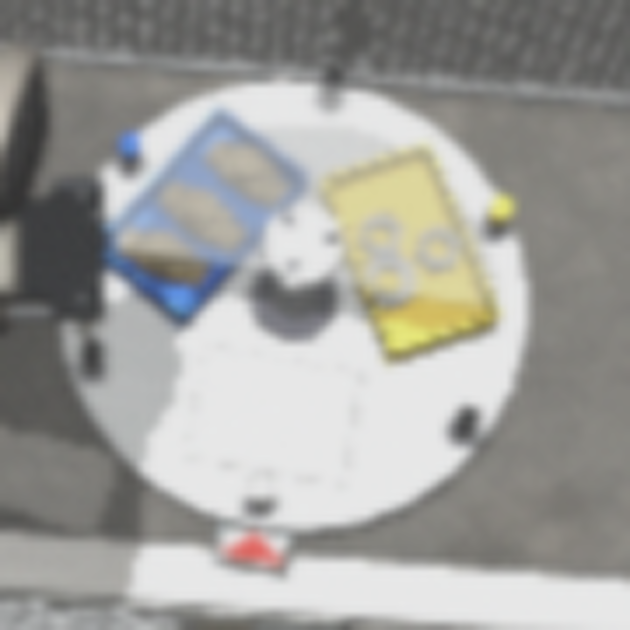

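View pics/s27.png

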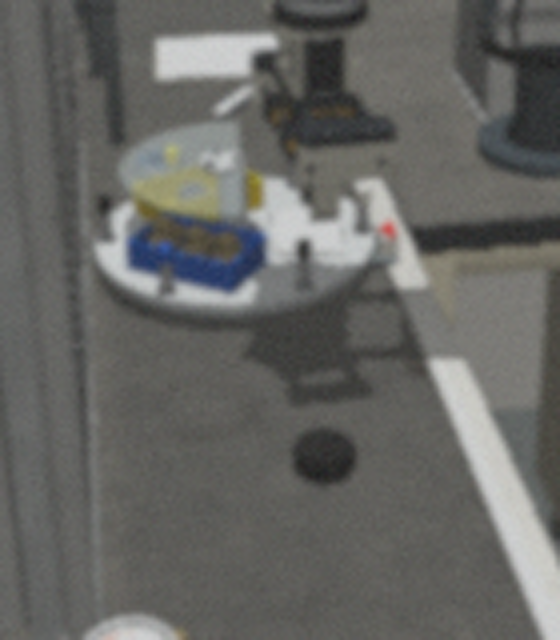

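Run:
```python
from h import *
t=cv2.imread("pics/cc_t_raw.png")[:,:,::-1].copy()
b=wc(t,314,166,323,174,lambda r,g,b:b-r-40);y=wc(t,366,174,377,184,lambda r,g,b:np.minimum(r,g)-b-30)
print("disc err by blue",ang(pix("top",b,72))-70.35,"by yellow",ang(pix("top",y,72))-310.35)
g=t[161:168,340:355].astype(float).mean(2);w=np.clip(110-g,0,None);ys,xs=np.mgrid[161:168,340:355];print((w*xs).sum()/w.sum(),"(346.35->+.85, 347.23->-.65)")
g=t[218:225,330:345].astype(float).mean(2);w=np.clip(150-g,0,None);ys,xs=np.mgrid[218:225,330:345];c=((w*xs).sum()/w.sum(),(w*ys).sum()/w.sum());print(c,ang(pix("top",c,58))-190.35)
```

```text
disc err by blue -0.955947575961261 by yellow -1.0318490088822045
347.411214953271 (346.35->+.85, 347.23->-.65)
(np.float64(335.21666666666664), np.float64(222.4433333333333)) -2.4046114636000198
```

```bash
python3 -m jog '{"xyz":[[-0.1,-0.95,-0.2],[-0.1,-0.95,-0.2],[-0.1,-0.95,-0.2],[-0.1,-0.95,-0.2],[-0.1,-0.95,-0.2],[-0.1,-0.95,-0.2],[-0.1,-0.95,-0.2],[-0.1,-0.95,-0.2],[-0.1,-0.95,-0.2],[-0.1,-0.95,-0.2]],"angular":[[0,0.08,-0.2],[0,0.08,-0.2],[0,0,-0.2],[0,0,-0.2],[0,0,-0.2],[0,0,-0.2],[0,0,-0.2],[0,0,-0.2],[0,0,0],[0,0,0]]}' 0.35
```

```text
time: 69.15
tool_pos: [437.3, -100.3, 110.3]
tcp_rot: [3.132, 0.001, 1.748]
contact_force: [0.2, 0.1, 0.8]
grip_width: 30.0
```

```bash
python3 -m jog '{"xyz":[[0,0.3,-0.4],[0,0,-0.6],[0,0,-0.7],[0,0,-0.6],[0,0,-0.3],[0,0,0]],"angular":[[0,0,0],[0,0,0],[0,0,0],[0,0,0],[0,0,0],[0,0,0]]}'
```

```text
time: 69.75
tool_pos: [437.4, -97.7, 57.4]
tcp_rot: [3.129, 0.003, 1.742]
contact_force: [-0.3, 0.3, 0.0]
grip_width: 29.7
```

Already centred where wanted (-97.4); close gently to centre, then reopen and retreat straight up.

```bash
python3 -m jog '{"xyz":[[0,0.02,0],[0,0,0],[0,0,0],[0,0,0],[0,0,0]],"angular":[[0,0,0],[0,0,0],[0,0,0],[0,0,0],[0,0,0]]}' 0.685;  python3 -m jog '{"xyz":[[0,0,0],[0,0,0],[0,0,0.4],[0,0,1],[0,0,1],[0,0,1],[-0.1,0.9,0.3],[-0.1,0.95,0],[-0.1,0.95,0],[-0.1,0.95,0]],"angular":[[0,0,0],[0,0,0],[0,0,0],[0,0,0],[0,0,0],[0,0,0],[0,0,0],[0,0,0],[0,0,0],[0,0,0]]}' 0.4; python3 -m jog '{"xyz":[[-0.1,0.95,0],[-0.1,0.95,0],[-0.1,0.95,0],[-0.1,0.95,0],[-0.1,0.95,0],[-0.1,0.95,0],[-0.1,0.95,0],[-0.1,0.95,0],[-0.1,0.5,0],[0,0,0]],"angular":[[0,0,0],[0,0,0],[0,0,0],[0,0,0],[0,0,0],[0,0,0],[0,0,0],[0,0,0],[0,0,0],[0,0,0]]}'
python3 - <<'E'
from h import *
t=grab("top","dd_t");crop(t,"t29",300,150,390,240,7);s=grab("side","dd");crop(s,"s29",200,130,420,330,3)
b=wc(t,313,165,323,174,lambda r,g,b:b-r-40);y=wc(t,366,172,378,184,lambda r,g,b:np.minimum(r,g)-b-30)
print("disc err by blue",ang(pix("top",b,72))-70.35,"by yellow",ang(pix("top",y,72))-310.35)
g=t[161:168,340:355].astype(float).mean(2);w=np.clip(110-g,0,None);ys,xs=np.mgrid[161:168,340:355];print((w*xs).sum()/w.sum())
crop(t,"t30",190,140,480,240,2.7)
E
```

```text
time: 70.25
tool_pos: [438.3, -97.1, 59.1]
tcp_rot: [3.127, 0.004, 1.743]
contact_force: [0.3, 0.4, -0.2]
grip_width: 14.4
time: 71.25
tool_pos: [431.2, -22.4, 140.7]
tcp_rot: [3.122, 0.007, 1.738]
contact_force: [-1.1, 0.7, 0.6]
grip_width: 27.5
time: 72.25
tool_pos: [412.5, 147.6, 147.0]
tcp_rot: [3.115, 0.008, 1.74]
contact_force: [-0.3, 1.1, 0.8]
grip_width: 27.7
disc err by blue -0.8680562019649471 by yellow -0.9112305200219453
347.3294117647059
```

View pics/t29.png

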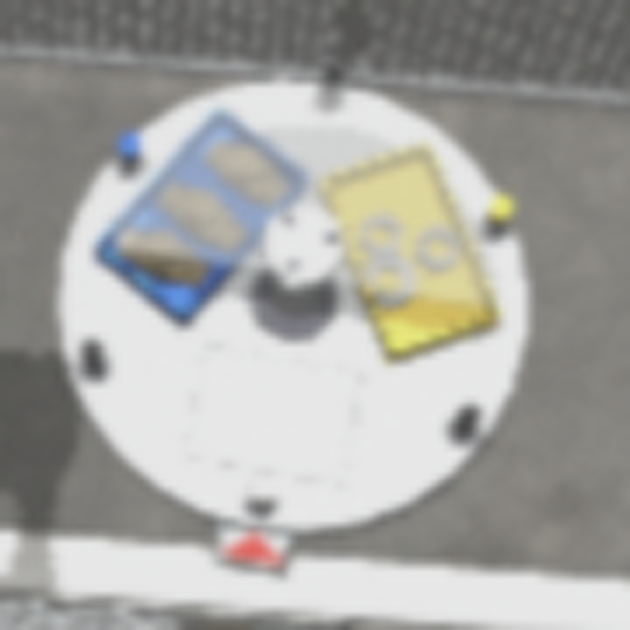

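View pics/s29.png

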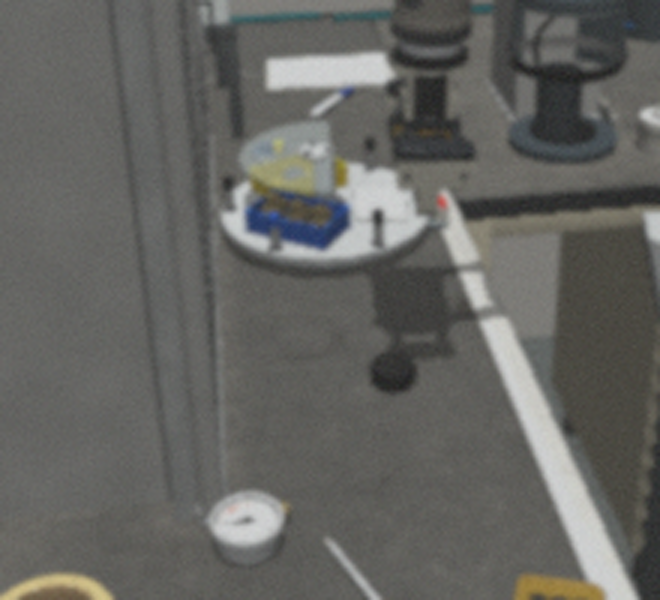

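View pics/t30.png

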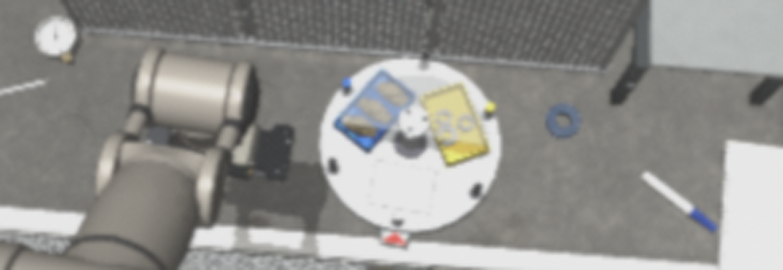

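Run:
```python
from h import *
t=cv2.imread("pics/dd_t_raw.png")[:,:,::-1].copy()
b=wc(t,313,165,323,174,lambda r,g,b:b-r-40);y=wc(t,366,172,378,184,lambda r,g,b:np.minimum(r,g)-b-30)
r=wc(t,328,222,344,234,lambda r,g,b:r-np.maximum(g,b)-20)
for z in(70,75):
    B,Y=pix("top",b,z)[:2],pix("top",y,z)[:2];d=Y-B;L=np.linalg.norm(d);n=np.array([d[1],-d[0]])/L; 
    if n[0]>0:n=-n
    ax=(B+Y)/2+n*61.5; R=pix("top",r,29)[:2]
    print(z,"chord",L,"(213)","axis",ax,"white dir",np.degrees(np.arctan2(n[1],n[0]))%360,"ptr dir",ang(R,ax))
```

```text
70 chord 214.4577262422666 (213) axis [557.01738655 -73.32416425] white dir 189.57265900259713 ptr dir 190.15387025738718
75 chord 213.80602025447558 (213) axis [555.36240541 -73.59352239] white dir 189.57265900259713 ptr dir 190.16417327498772
```

```bash
python3 -c "
from plant import bot
o=bot.get_obs();print(o['time'],o['contact_force'],abs(o['dq']).max());print(bot.close_job())"
```

```text
72.35 [ 0.05435837 -0.02747051 -0.39099931] 0.016710852229982805
the job is handed in; nothing more can be done
None
```

The carousel is stocked and parked as asked, and the job was handed in at 72 s of the 210 s allowed. I turned it by the posts to blue and loaded all three brass tees. Then I turned it to yellow and loaded both nuts and the washer stack, and finally parked it with the white post at the pointer.

**Parts:** The last top view shows three tees in the blue tray and three steel parts in the yellow tray. The robot was clear and touching nothing.

**Alignment, measured from the top camera:**

| Post | Offset from pointer when loaded or parked |
|---|---|
| Blue | about +1°, after one correction of a first alignment that was about 2° off |
| Yellow | between −0.7° and +1.2°, depending on the picture |
| White (parked) | −0.6° to −0.9° |

- **White post:** My final nudge of the white post changed the reading by only about 0.1°. A rough reading of the white post itself, taken before that nudge, gave −2.4°, which disagreed with the others at about −1°. I discounted it because it included the post's shadow.
- **Other items:** In the last pictures the knob, reel, marker and gauge are where they started. The screwdriver was only partly in view.
- **Forces:** The wrist force reading stayed near zero in every reading I took, and nothing slipped from the grip.

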